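# Load the wax melter and set it going

### The arm

A 6-joint arm with a two-finger parallel gripper is mounted at the origin on a cart in front of the work surface, level with it; the furniture and walls round the work are solid. World frame = base frame: x ahead of the robot, y to its left, z up, the work surface at z = 0. Lengths are in m, angles in rad, forces in N, time in s.
With the tool pointing down it reaches from about 0.25 to 0.725 m from the base axis. Payload 4 kg.
Tool frame: the origin (TCP) lies at the very end of the fingers, on their centre line; the grasp point (between the pads) lies 19 mm behind it; z points along the fingers, y is the line along which they close (so a half turn about z gives the same grasp; the last joint's range is limited). The gripper opens to 85 mm and grips with 20 to 120 N. Pads are 22 mm wide; open, the fingers measure 114 mm over their backs; the gripper's body (76 mm by 85 mm) begins 54 mm behind the grasp point. The pads swing forward as they close: fully open they stand 13 mm farther back than shut.
Start: joints at [-1.111, 0.241, 0.005, 1.335, 0, 1.571], TCP at [0.222, -0.448, 0.199] pointing down, gripper open.
Joint ranges: [-2.72, 2.72], [-1.05, 1.87], [-1.09, 1.28], [-1.99, 2.15], [-1.42, 1.44], [-3.14, 3.14]. Speed limits (rad/s): [2.79, 2.79, 3.14, 3.14, 3.14, 3.14].

### API

Orientations are given as a unit quaternion [x, y, z, w].
In Python, from workcell import bot, vision, workorder, boxes_of gives the robot as it stands.
- The arm moves only by the tool send_rows, never from a script. Its argument "motion" is text: rows parted by semicolons, each of 5 numbers parted by spaces: the closure, from -1 (fully open) to 1 (shut), so that 0 is half open, then the shift along the tool's x, y, z in cm, then the turn about the tool's z in rad. In form: claw x y z twist; .... A call has 1 to 5 rows; each row is the pose to reach, as a shift and turn from the pose commanded when the call began, along the tool's axes at that moment; what a row does not reach only later rows make up. A row lasts 1/10 s, in which the tool goes at most 50 mm and 8.59 degrees, less where a joint would pass 70% of its speed; a pose out of reach is approached as far as the arm can. A call with a gripper value outside its range is refused whole. The fingers move at their own pace and stop on an object; the grip force is fixed at half the most. Time passes only in rows, so rows that repeat a pose let the fingers close. It gives the time, the measured TCP pose, the force, the opening and the grip force at its end, in the units of the state.
- bot.get_obs(): the state, without advancing time (a new reading comes with each control period).
- vision.camera(name): name is "scene" or "top" or "wrist"; returns the picture (384x512x3 uint8, red, green, blue); there is no depth.
- vision.camera_model(name): a dict with "fov_y" (degrees; the focal length in pixels is half the picture's height over the tangent of half this angle, whatever the lens; pixels are square), "cx", "cy" (the principal point, pixels), "world_from_camera" (4x4, takes a point from camera to world coordinates); the wrist camera has in their place "hand_eye" (4x4, takes a point from camera to tool coordinates, whose origin is the TCP and whose axes are the flange's). Camera axes: x right, y down, z forward; pixel columns grow to the right and rows downward; lengths in m; the calibration is good to about 2 mm. A picture is of the moment at which its call begins: read the wrist's pose just before it. camera_model takes no time and is no camera call.
- workorder.job_done(): hands the job in; it is judged then, once.
Trained networks look in the newest picture that a camera, given by its name, has taken for a name from the list of things; names that differ only in an ending like _2 or _b are one class to them, and where a whole thing is asked for, a point or a joint stands for the part that bears it (a point fixed in the world has none). Each returns a list of dicts, best first, with "conf" (0 to 1); they miss things now and then, are a little off and sometimes report something else, mostly with a low value. They report only what shows in the picture. A call takes as long as a camera call.
- boxes_of(camera, target): "rect" ([centre column, centre row, width, height] in pixels, round what is visible of it).
The state is a dict: "clock": time; "joint_pos": joint angles; "joint_vel": joint speeds; "tau": joint torques, N m; "eef_pos": TCP position; "tool_rot": TCP orientation; "ft_force": force on the tool from outside, world axes, zero at the start; "ft_torque": the same for the moment, N m; "grip_width": finger opening in m; "grasp_force": force on a finger pad.
Only numpy, scipy, OpenCV 4.12 (cv2) and the standard library are available. Lean on these libraries where they do the work, as an engineer would, in place of code of your own. Each camera call takes 0.05 s, during which the arm holds its last target. There are 200 camera calls.

### The job

Get the wax melter ready and start it: clear whatever lies on the two-ring hob into the shallow wooden tray, and put every wax bar into the pot (nothing else goes in it). Slide the pot by its handle, never lifting it off the hob, until it stands wholly inside the large ring, and lower its hinged lid fully shut; only when all of that is done, throw the heat lever over into its middle notch and leave it there. Do not knock over the jar of strips.

Things in the scene. Friction and masses are not known exactly. Their poses are not given: they have to be found in the camera images.
- hob: Low bench hob, 155 mm deep (x) x 350 mm wide (y), flat top 50 mm above the table; it stands on rubber feet and is heavy (4.5 kg). Origin: centre of its underside on the table; x points away from its front, y to its left as seen from its front. Two rings are printed on its glass top; the right-hand end (y below -0.11) carries a low lever block, 59 mm high, with a steel sector 94 mm high on its outer side.
- large_ring (a point): Centre of the large printed ring, 134 mm across, at y = +0.090 on the hob's top (z = 0.050). The pot must end up inside this ring: it is 104 mm across, so its axis must be within 15 mm of this point.
- small_ring (a point): Centre of the small printed ring, 110 mm across, at y = -0.060 on the hob's top. The pot stands about here at the start.
- pot: Round aluminium melting pot, 104 mm across outside, 98 mm inside, 66 mm high, inner floor 6 mm up, 0.7 kg with its lid; stands loose on the hob and slides with about 4 N. Origin: centre of its underside; its handle points along its own -x, its lid is hinged on its own -y side. A black handle, 18 mm wide and 14 mm high, reaches level from 62 to 114 mm from the pot's axis, its middle 50 mm above the pot's foot (100 mm above the table).
- pot_handle (a point): Middle of the black handle's thickness, 90 mm from the pot's axis (pot x = -0.090, z = 0.050): a good place to take it from above, closing along the pot's y.
- lid (a joint): Angle of the pot's lid, rad: 0 shut flat on the rim, grows as it opens, at most 2.0; stands open at about 1.8 at the start, leaning back outwards. Its hinge is stiff and holds it at any angle; about 1.5 N at its free edge moves it. The lid is a 4 mm disc 108 mm across with a central knob 20 mm across and 17 mm high (58 mm from the hinge line) and a flat tab 22 mm wide at its free edge, ending 128 mm from the hinge line.
- lid_hinge (a point): Middle of the lid's hinge line, fixed to the pot at pot y = -0.058, z = 0.067; the hinge line runs along the pot's x. Shut, the lid lies from here along the pot's +y; open at angle q, it points along cos q of the pot's +y and sin q of up.
- lid_tab (a point): Middle of the tab at the lid's free edge, 120 mm from the hinge line.
- lever (a joint): Angle of the heat lever, rad: 0 in the off notch (leaning to the hob's back, where it starts), 0.5 in the middle notch (upright), 1.0 in the last notch (leaning to the hob's front). It turns about the hob's y axis. A spring detent pulls it into the nearest notch and holds it; 4 to 9 N at the knob lift it out, the crest lies half way to the next notch (0.25, 0.75) and past that it snaps in by itself. Good within 0.08 of 0.5.
- lever_knob (a point): Centre of the black ball knob on the lever, 24 mm across, 74 mm from the pivot; about 125 mm above the table.
- lever_pivot (a point): Pivot of the lever, 58 mm above the table.
- tray: Shallow wooden tray, 110 (x) x 150 (y) mm outside, 24 mm high, walls and floor 6 mm, fixed. Origin: centre of its underside.
- oak: Oak offcut, a pale wooden block 42 x 70 x 22 mm, 45 g, lying flat on or beside the large ring at the start. Origin: centre of its underside. Its long side runs 0.30 rad anticlockwise (seen from above) from its own y axis. May be absent.
- pad: Folded abrasive pad, 48 x 55 mm and 11 mm thick, 12 g, lying flat on or beside the large ring at the start. Origin: centre of its underside. Its 55 mm side runs 0.21 rad clockwise (seen from above) from its own y axis. May be absent.
- wax_1: Wax bar, a brown cast bar 66 x 24 x 18 mm with rounded edges and three shallow break-off grooves across it, 35 g; lies flat on the table at the start. Origin: centre of its underside; x along its length, z up. May be absent.
- wax_2: Wax bar, a brown cast bar 66 x 24 x 18 mm with rounded edges and three shallow break-off grooves across it, 35 g; lies flat on the table at the start. Origin: centre of its underside; x along its length, z up. May be absent.
- wax_3: Wax bar, a brown cast bar 66 x 24 x 18 mm with rounded edges and three shallow break-off grooves across it, 35 g; lies flat on the table at the start. Origin: centre of its underside; x along its length, z up. May be absent.
- wax_4: Wax bar, a brown cast bar 66 x 24 x 18 mm with rounded edges and three shallow break-off grooves across it, 35 g; lies flat on the table at the start. Origin: centre of its underside; x along its length, z up. May be absent.
- ebony: Black ebony offcut, 18 x 85 x 12 mm, lying on the table among the wax bars: not wax, leave it.
- wood_wedge: Small wooden wedge, 22 x 64 x 16 mm, lying on the table: not wax, leave it.
- jar: Clear jar of dark and pale strips, 72 mm across and 159 mm high, standing at the back left. Origin: centre of its underside.

How it is judged:
By the outcome, as a careful person would: the job done as asked, in the order asked, and still so for the second after the job is handed in, with the robot touching nothing.
Of wax_1, wax_2, wax_3, wax_4 only 2 to 4 are there at a start; the rules pass over those that are not, and their reading is None.
Of oak, pad only 1 to 2 are there at a start; the rules pass over those that are not, and their reading is None.
At some moment in a run one of pot may be knocked a few centimetres aside while the robot is not near it.
Once in a run the grip may slacken for a moment while it holds something.
It also fails if it takes over 210 s, if anything falls off the work surface, if the arm or the gripper's body presses on something with over 40 N, if the wrist force passes 120 N, or if a joint passes its speed limit or range.

## Working session

There is one attempt and no reset: what is moved stays moved. The work goes in short steps, Python scripts to look and compute and a tool call to move; the robot and the scene stay as the last step left them, time stands still between calls to the robot, and variables do not carry over. Pictures are saved under pics/ and viewed, at most 14 in all, crops included, and the job is handed in when it is done.

Besides the shell and the picture viewer there is one more tool, called after ">>>" as name(argument=value, ...), one argument or row to a line, values as JSON. send_rows: Moves the arm, as the interface text tells. Its arguments: {"type":"object","properties":{"motion":{"type":"string"}},"required":["motion"]}

```bash
mkdir -p pics; ls
cat > h.py <<'E'
import numpy as np, cv2
from workcell import bot, vision, workorder, boxes_of
from scipy.spatial.transform import Rotation as R
def cam(n):
    m=vision.camera_model(n); f=192/np.tan(np.radians(m['fov_y'])/2)
    if 'hand_eye' in m:
        o=bot.get_obs(); T=np.eye(4); T[:3,:3]=R.from_quat(o['tool_rot']).as_matrix(); T[:3,3]=o['eef_pos']
        W=T@np.array(m['hand_eye'])
    else: W=np.array(m['world_from_camera'])
    return f,m['cx'],m['cy'],W
def ray(n,u,v,z,c=None):
    f,cx,cy,W=c or cam(n); d=W[:3,:3]@np.array([(u-cx)/f,(v-cy)/f,1]); p=W[:3,3]
    return p+d*(z-p[2])/d[2]
def proj(n,P,c=None):
    f,cx,cy,W=c or cam(n); q=W[:3,:3].T@(np.array(P)-W[:3,3]); return [cx+f*q[0]/q[2],cy+f*q[1]/q[2]]
def snap(n,name):
    im=np.array(vision.camera(n)); cv2.imwrite('pics/'+name,im[:,:,::-1]); return im
E
python3 - <<'E'
from h import *
np.set_printoptions(precision=3,suppress=True)
for n in('scene','top'):
    im=snap(n,n+'0.png'); c=cam(n); print(n,c[0],c[1],c[2],c[3].tolist(),vision.camera_model(n).keys())
for t in['hob','pot','pot_handle','lid','lever_knob','tray','oak','pad','wax_1','ebony','wood_wedge','jar']:
    for b in boxes_of('top',t):
        print(t,round(b['conf'],2),np.round(b['rect']),ray('top',b['rect'][0],b['rect'][1],0.02))
print(vision.camera_model('wrist'))
a=np.hstack([cv2.imread('pics/scene0.png'),cv2.imread('pics/top0.png')])
E
```

```text
pics
scene 430.7020625537712 253.35244769141855 187.55715438438511 [[-0.8712410344858219, -0.3691659129943401, 0.3235051599451391, 0.16913011691053198], [-0.4907861829949143, 0.6440858378625838, -0.5867557891032146, 0.6786303628423068], [0.008245144592868594, -0.6699775833174635, -0.7423355410073896, 0.9516074876479337], [0.0, 0.0, 0.0, 1.0]] dict_keys(['fov_y', 'cx', 'cy', 'world_from_camera'])
top 413.80831005567285 262.00046682446145 197.03271896169775 [[0.00020798728229620594, -0.9915852349252994, 0.1294553151455329, 0.44518812661596496], [-0.9996202560200391, 0.0033610353374768013, 0.027350451475102226, -0.027130618231201196], [-0.027555407740080567, -0.12941184381500434, -0.9912079873491129, 1.0067542002040502], [0.0, 0.0, 0.0, 1.0]] dict_keys(['fov_y', 'cx', 'cy', 'world_from_camera'])
hob 0.82 [281. 167. 162. 107.] [ 0.647 -0.047  0.02 ]
pot 0.88 [320. 174.  83.  90.] [ 0.63  -0.141  0.02 ]
pot 0.48 [280. 168. 157. 111.] [ 0.645 -0.045  0.02 ]
pot_handle 0.74 [320. 173.  85.  98.] [ 0.632 -0.14   0.02 ]
lid 0.8 [346. 155.  33.  53.] [ 0.677 -0.203  0.02 ]
lid 0.16 [197. 227. 
[... 303 characters left out ...]
2 ]
pad 0.28 [321. 173.  84.  97.] [ 0.633 -0.142  0.02 ]
wax_1 0.82 [197. 226.  27.  21.] [0.506 0.155 0.02 ]
wax_1 0.55 [197. 256.  33.  16.] [0.434 0.154 0.02 ]
wax_1 0.55 [360. 266.  32.  17.] [ 0.412 -0.23   0.02 ]
ebony 0.57 [174. 271.  19.  35.] [0.398 0.208 0.02 ]
wood_wedge 0.57 [365. 228.  15.  24.] [ 0.501 -0.244  0.02 ]
wood_wedge 0.44 [260. 151.  26.  24.] [0.687 0.005 0.02 ]
jar 0.96 [176. 135.  28.  32.] [0.729 0.212 0.02 ]
{'fov_y': 60.40704395297659, 'cx': 258.3104646188246, 'cy': 188.26517098906854, 'hand_eye': array([[-0.   , -0.951, -0.308,  0.078],
       [ 1.   , -0.   ,  0.001,  0.   ],
       [-0.001, -0.308,  0.951, -0.173],
       [ 0.   ,  0.   ,  0.   ,  1.   ]])}
```

View pics/top0.png

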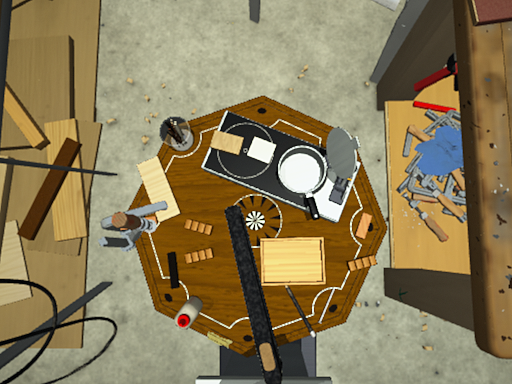

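View pics/scene0.png

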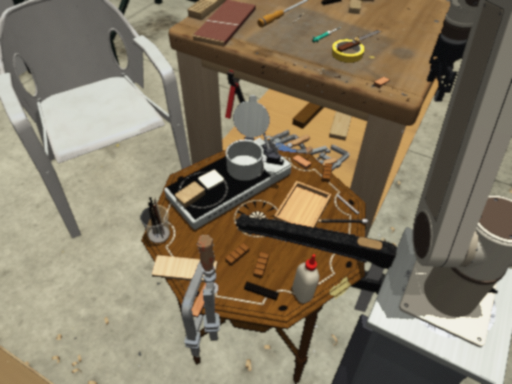

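The top view shows the hob turned by about -25° (left end at (205,140), right end at (347,190)). The oak is at (227,143), the pad at (261,151), the pot at (301,170) with its handle towards (312,207), and the lid leaning out at (342,150). Wax bars lie at (198,227), (200,256) and (362,263), and the tray at (293,261). There is also an unlisted long black thing, probably a file or saw, from (235,208) to (268,370). I'll zoom in.

Run:
```python
from h import *
np.set_printoptions(precision=3,suppress=True)
a=cv2.imread('pics/top0.png')[98:288,150:390]
cv2.imwrite('pics/c1.png',cv2.resize(a,None,fx=3.15,fy=3.15,interpolation=cv2.INTER_CUBIC))
a=cv2.imread('pics/scene0.png')[90:310,135:400]
cv2.imwrite('pics/c2.png',cv2.resize(a,None,fx=2.7,fy=2.7,interpolation=cv2.INTER_CUBIC))
# triangulate black thing
def tri(p,q):
    A=[];b=[]
    for n,(u,v) in(('top',p),('scene',q)):
        f,cx,cy,W=cam(n); d=W[:3,:3]@np.array([(u-cx)/f,(v-cy)/f,1]); d/=np.linalg.norm(d)
        M=np.eye(3)-np.outer(d,d); A.append(M); b.append(M@W[:3,3])
    return np.linalg.lstsq(np.vstack(A),np.hstack(b),rcond=None)[0]
print(tri((235,209),(241,223)),tri((266,358),(372,249)), tri((235,209),(248,223)))
```

```text
[0.545 0.066 0.01 ] [ 0.205 -0.01   0.037] [0.536 0.062 0.015]
```

View pics/c1.png

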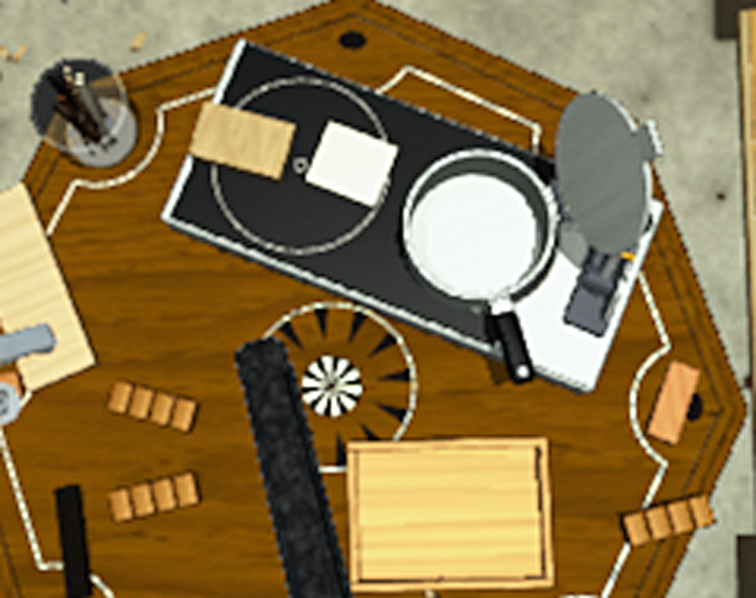

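View pics/c2.png

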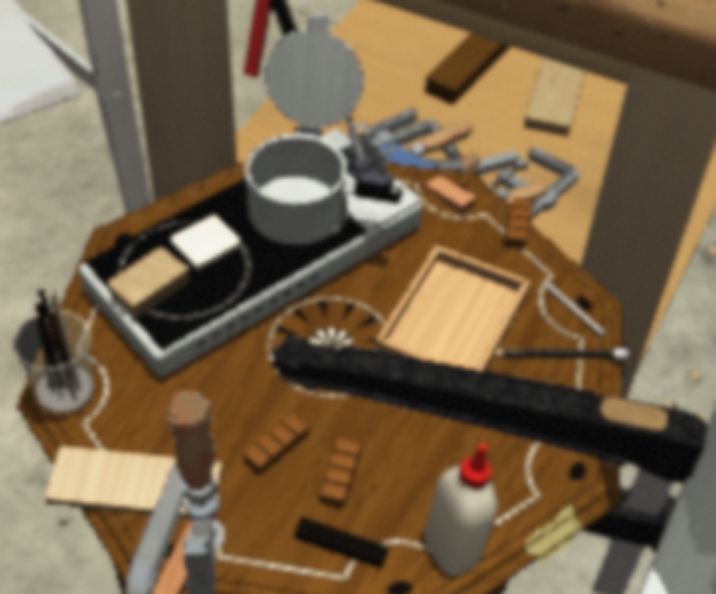

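The crops show the hob corners (top face) at c1 (242,42), (165,215), (590,388) and (660,205). The oak is at (243,141), the pad at (352,163), the pot rim centre at (480,225) and the handle tip at (520,372). The wax bars are at (152,406), (153,496) and (668,520). The orange block at (674,402) is the wedge, so only three waxes are there.

```bash
cat >> h.py <<'E'
np.set_printoptions(precision=4,suppress=True)
def go(x,y,z,yaw=None):
    """shift in tool cm + twist from the present pose; yaw = world direction of finger closing line (mod pi)"""
    o=bot.get_obs(); r=R.from_quat(o['tool_rot']).as_matrix()
    d=r.T@(np.array([x,y,z])-o['eef_pos'])*100
    t=0
    if yaw is not None:
        ty=np.arctan2(r[1,1],r[0,1]); t=-(yaw-ty)   # tool z down: twist sign flips
        t=(t+np.pi/2)%np.pi-np.pi/2
    print('go',np.round(d,1),'twist',round(t,2),'pos',np.array(o['eef_pos']),'j6',round(o['joint_pos'][5],2),'t',round(o['clock'],1),'j',np.round(o['joint_pos'],2))
E
python3 - <<'E'
from h import *
c=cam('top')
P=lambda x,y,z: ray('top',150+x/3.15,98+y/3.15,z,c)
co=[P(*q,.05) for q in((242,42),(165,215),(590,388),(660,205))]
print('corners',np.array(co)); 
ctr=np.mean(co,0); ex=(co[0]-co[1])+(co[3]-co[2]); print('hob ctr',ctr,'yaw',np.arctan2(ex[1],ex[0]))
ey=(co[0]-co[3])+(co[1]-co[2]); print('yaw2',np.arctan2(-ey[0],ey[1]))
for n,a in dict(ring=(302,165,.05),oak=(243,141,.072),pad=(352,163,.061),w1=(152,406,.018),w2=(153,496,.018),w3=(668,520,.018),pot=(480,226,.116),hand=(512,350,.107),tip=(520,376,.107),tab=(650,140,.17),knob=(574,243,.125)).items(): print(n,P(*a))
for n,a,b,z in(('oak',(196,127),(290,157),.072),('pad',(325,150),(380,178),.061),('w1',(112,393),(194,419),.018),('w2',(110,508),(198,486),.018),('w3',(625,532),(712,508),.018)):
    d=P(*b,z)-P(*a,z); print(n,'len',np.hypot(*d[:2]),'long dir',np.arctan2(d[1],d[0]))
print('tray',np.array([P(*q,.024) for q in((348,438),(348,592),(552,590),(548,438))]))
o=bot.get_obs(); print(R.from_quat(o['tool_rot']).as_matrix())
d=P(243,141,.072); go(d[0],d[1],.20)
E
```

```text
corners [[ 0.7781  0.0839  0.05  ]
 [ 0.644   0.1403  0.05  ]
 [ 0.5135 -0.1743  0.05  ]
 [ 0.6496 -0.2292  0.05  ]]
hob ctr [ 0.6463 -0.0448  0.05  ] yaw -0.3911710672779452
yaw2 -0.3914913875353528
ring [0.6818 0.0375 0.05  ]
oak [0.6948 0.0797 0.072 ]
pad [ 0.6803 -0.0004  0.061 ]
w1 [0.5026 0.1531 0.018 ]
w2 [0.4348 0.1509 0.018 ]
w3 [ 0.4173 -0.2347  0.018 ]
pot [ 0.6213 -0.0908  0.116 ]
hand [ 0.5358 -0.1124  0.107 ]
tip [ 0.5178 -0.1176  0.107 ]
tab [ 0.6674 -0.1987  0.17  ]
knob [ 0.6074 -0.1541  0.125 ]
oak len 0.07355097612845456 long dir -1.8917509750987895
pad len 0.0462257135941807 long dir -2.056189668985465
w1 len 0.06616914486621071 long dir -1.8757015735724503
w2 len 0.06838087479770202 long dir -1.3275601904711887
w3 len 0.06731315653252054 long dir -1.304381714357764
tray [[ 0.4781  0.0036  0.024 ]
 [ 0.3646  0.0035  0.024 ]
 [ 0.3664 -0.1469  0.024 ]
 [ 0.478  -0.1461  0.024 ]]
[[ 0.8962  0.4437  0.    ]
 [ 0.4437 -0.8962 -0.0001]
 [-0.      0.0001 -1.    ]]
go [ 65.8 -26.3  -0.1] twist 0 pos [ 0.2219 -0.4481  0.1994] j6 1.57 t 0.7 j [-1.11  0.24  0.01  1.34 -0.    1.57]
```

>>> send_rows(
  motion="-1 22 -8.8 0 0; -1 22 -8.8 0 0; -1 22 -8.8 0 0; -1 22 -8.8 0 0; -1 22 -8.8 0 0",
)

```text
clock: 1.2
eef_pos: [0.3815, -0.2695, 0.1997]
tool_rot: [0.974, 0.229, 0.0, 0.0]
ft_force: [0.1, -1.1, 0.5]
grip_width: 0.0853
grasp_force: 0.0
```

>>> send_rows(
  motion="-1 22 -8.8 0 0; -1 22 -8.8 0 0; -1 22 -8.8 0 0; -1 22 -8.8 0 0; -1 22 -8.8 0 0",
)

```text
clock: 1.7
eef_pos: [0.5398, -0.0925, 0.1994]
tool_rot: [0.973, 0.229, 0.0, -0.0]
ft_force: [-0.1, -0.9, 0.7]
grip_width: 0.0856
grasp_force: 0.0
```

>>> send_rows(
  motion="-1 17 -5.5 0 -0.74; -1 17 -5.5 0 -0.74; -1 17 -5.5 0 -0.74; -1 17 -5.5 0 -0.74; -1 17 -5.5 0 -0.74",
)

```text
clock: 2.2
eef_pos: [0.6681, 0.0336, 0.1973]
tool_rot: [0.822, 0.569, -0.0, -0.001]
ft_force: [-0.2, -0.4, -0.2]
grip_width: 0.0856
grasp_force: 0.0
```

Run:
```python
from h import *
go(.695,.080,.12,-.32)
snap('wrist','w1.png'); c=cam('wrist')
for t in['oak','pad']:
    for b in boxes_of('wrist',t): print(t,round(b['conf'],2),np.round(b['rect']),ray('wrist',*b['rect'][:2],.07,c))
```

```text
go [5.3 0.9 7.7] twist -0.04 pos [0.6681 0.0336 0.1973] j6 1.98 t 2.2 j [0.05 0.6  0.54 1.51 0.   1.98]
oak 0.65 [269. 106.  51.  83.] [0.6955 0.0823 0.07  ]
oak 0.32 [274. 208. 163. 300.] [ 0.6668 -0.0106  0.07  ]
pad 0.8 [284. 187.  50.  56.] [0.6826 0.0058 0.07  ]
```

View pics/w1.png

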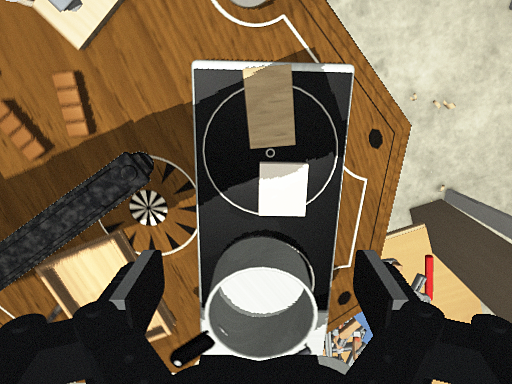

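The wrist view confirms the oak at (269,106), the pad at (284,187) and the pot at (262,300), with the fingers lined up across the oak.

>>> send_rows(
  motion="-1 5.3 1.0 1 -0.04; -1 5.3 1.0 5 -0.04; -1 5.3 1.0 10 -0.04; -1 5.3 1.0 14.2 -0.04; -1 5.3 1.0 14.2 -0.04",
)

```text
clock: 2.85
eef_pos: [0.688, 0.0739, 0.0496]
tool_rot: [0.815, 0.579, -0.007, -0.004]
ft_force: [-1.3, 0.6, -0.7]
grip_width: 0.0856
grasp_force: 0.0
```

>>> send_rows(
  motion="1 0 0 0 0; 1 0 0 0 0; 1 0 0 0 0; 1 0 0 0 0; 1 0 0 0 0",
)

```text
clock: 3.35
eef_pos: [0.6955, 0.0754, 0.0591]
tool_rot: [0.814, 0.581, 0.001, 0.001]
ft_force: [0.4, 0.7, -0.1]
grip_width: 0.0123
grasp_force: 0.0
```

>>> send_rows(
  motion="1 0 0 -5 0; 1 0 0 -10 0; 1 0 0 -13 0; 1 0 0 -13 0",
)

```text
clock: 3.75
eef_pos: [0.698, 0.0758, 0.1954]
tool_rot: [0.814, 0.581, 0.006, 0.003]
ft_force: [0.7, -0.3, 0.7]
grip_width: 0.0002
grasp_force: 0.0
```

Run:
```python
from h import *
go(.4215,-.103,.12,0)
```

```text
go [-25.9 -20.4   7.1] twist -0.33 pos [0.698  0.0758 0.1954] j6 2.01 t 3.8 j [0.11 0.67 0.66 1.55 0.   2.01]
```

Run:
```python
from h import *
snap('wrist','w2.png'); c=cam('wrist')
for t in['oak','pad']:
    for b in boxes_of('wrist',t): print(t,round(b['conf'],2),np.round(b['rect']),ray('wrist',*b['rect'][:2],.07,c))
go(.6955,.08,.05,-.32)
```

```text
oak 0.78 [254. 161.  47.  79.] [0.696  0.0856 0.07  ]
pad 0.85 [266. 229.  49.  39.] [0.6846 0.0173 0.07  ]
go [ 0.5 -0.  13.7] twist -0.01 pos [0.6942 0.0754 0.187 ] j6 2.01 t 3.9 j [0.11 0.67 0.64 1.54 0.   2.01]
```

View pics/w2.png

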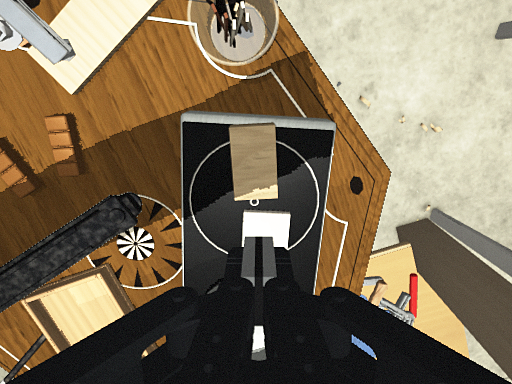

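The oak hasn't moved. The open pads stand about 13 mm farther back, so the fingers closed above it and I need to go lower.

>>> send_rows(
  motion="-1 0.6 0 0 0; -1 0.6 0 0 0; -1 0.6 0 5 0; -1 0.6 0 10 0; -1 0.6 0 14 0",
)

```text
clock: 4.4
eef_pos: [0.6945, 0.0811, 0.0434]
tool_rot: [0.814, 0.581, -0.002, -0.001]
ft_force: [-0.1, 0.5, -1.6]
grip_width: 0.0723
grasp_force: 0.0
```

>>> send_rows(
  motion="-1 0 0 0 0; 0.3 0 0 0 0; 0.3 0 0 0 0; 1 0 0 0 0; 1 0 0 0 0",
)

```text
clock: 4.9
eef_pos: [0.6983, 0.0813, 0.0502]
tool_rot: [0.814, 0.581, 0.002, 0.001]
ft_force: [-0.7, -0.3, -0.1]
grip_width: 0.0279
grasp_force: 0.0
```

>>> send_rows(
  motion="1 0 0 0 0; 1 0 0 -3 0; 1 0 0 -8 0; 1 0 0 -13 0; 1 0 0 -13 0",
)

```text
clock: 5.4
eef_pos: [0.7012, 0.0816, 0.1884]
tool_rot: [0.814, 0.581, 0.008, 0.004]
ft_force: [0.9, -0.2, 0.4]
grip_width: -0.0002
grasp_force: 0.0
```

Run:
```python
from h import *
go(.4215,-.103,.12,0)
```

```text
go [-26.6 -20.6   6.3] twist -0.33 pos [0.7012 0.0816 0.1884] j6 2.02 t 5.4 j [0.12 0.67 0.65 1.53 0.   2.02]
```

Run:
```python
from h import *
a=snap('wrist','w3.png'); c=cam('wrist')
for t in['oak','pad']:
    for b in boxes_of('wrist',t): print(t,round(b['conf'],2),np.round(b['rect']),ray('wrist',*b['rect'][:2],.07,c))
s=snap('top','t3.png')
for b in boxes_of('top','oak'): print('top',round(b['conf'],2),np.round(b['rect']),ray('top',*b['rect'][:2],.072))
o=bot.get_obs(); print(o['eef_pos'],R.from_quat(o['tool_rot']).as_matrix(), proj('wrist',o['eef_pos']), proj('top',o['eef_pos']))
cv2.imwrite('pics/c3.png',np.hstack([cv2.resize(a[60:360,130:400],(400,444)),cv2.resize(s[90:240,180:315],(400,444))])[:,:,::-1])
```

```text
oak 0.87 [251. 169.  51.  82.] [0.6951 0.0867 0.07  ]
pad 0.74 [265. 232.  50.  30.] [0.6879 0.0237 0.07  ]
top 0.58 [239. 144.  10.  19.] [0.6914 0.0516 0.072 ]
[0.6954 0.0809 0.1755] [[ 0.325   0.9457 -0.0033]
 [ 0.9457 -0.325  -0.0004]
 [-0.0015 -0.003  -1.    ]] [np.float64(259.2723567584403), np.float64(224.29171546902074)] [np.float64(221.0253551164746), np.float64(129.5091745402726)]
```

View pics/c3.png

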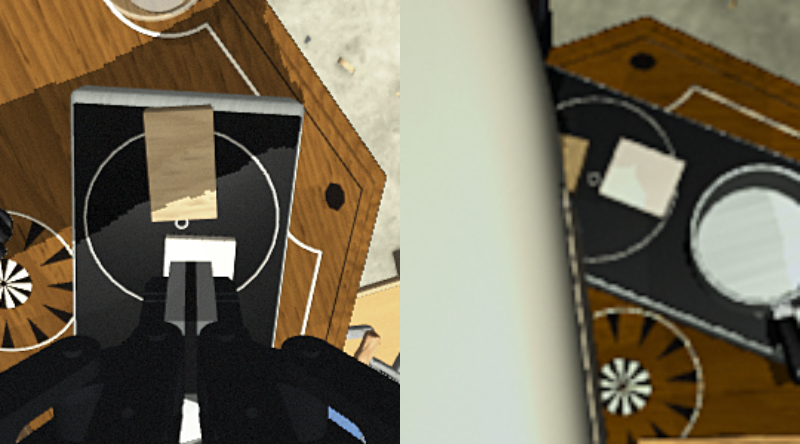

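The fingertips show in the picture at about v=237, against 224 predicted for the TCP. They end shorter than the TCP figure suggests. I'll find the true height by contact, going down in small steps with the fingers open.

>>> send_rows(
  motion="-1 0.3 0 4 0; -1 0.3 0 8 0; -1 0.3 0 12 0; -1 0.3 0 12.5 0; -1 0.3 0 12.5 0",
)

```text
clock: 6.15
eef_pos: [0.6952, 0.0836, 0.0496]
tool_rot: [0.814, 0.581, -0.003, -0.002]
ft_force: [0.7, 0.6, 0.4]
grip_width: 0.0723
grasp_force: 0.0
```

>>> send_rows(
  motion="-1 0 0 0 0; -1 0 0 0 0; -1 0 0 0.3 0; -1 0 0 0.4 0; -1 0 0 0.4 0",
)

```text
clock: 6.65
eef_pos: [0.6976, 0.0839, 0.0488]
tool_rot: [0.814, 0.581, 0.0, 0.0]
ft_force: [-0.0, -0.4, 0.6]
grip_width: 0.0853
grasp_force: 0.0
```

>>> send_rows(
  motion="-1 0 0 0.2 0; -1 0 0 0.4 0; -1 0 0 0.4 0",
)

```text
clock: 6.95
eef_pos: [0.6971, 0.0838, 0.0438]
tool_rot: [0.814, 0.581, -0.0, -0.0]
ft_force: [0.5, -1.2, -0.4]
grip_width: 0.0855
grasp_force: 0.0
```

Run:
```python
from h import *
o=bot.get_obs(); print(o['ft_force'])
go(.4215,-.103,.12,0)
s=snap('wrist','w4.png')
cv2.imwrite('pics/w4b.png',s[40:340,80:430,::-1])
```

```text
[ 0.5318 -1.1646 -0.4115]
go [-26.6 -20.   -7.6] twist -0.33 pos [0.6971 0.0838 0.0438] j6 2.02 t 7.0 j [ 0.12  0.74  0.39  1.23 -0.    2.02]
```

View pics/w4b.png

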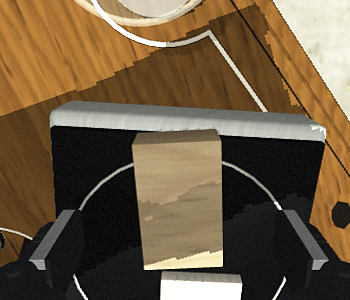

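The tips are plainly still above the oak's top face, so the reported z is lower than the real height. I'll keep going down until contact.

>>> send_rows(
  motion="-1 0 0 0.5 0; -1 0 0 0.5 0; -1 0 0 1.0 0; -1 0 0 1.0 0",
)

```text
clock: 7.4
eef_pos: [0.6969, 0.0838, 0.0334]
tool_rot: [0.814, 0.581, -0.001, -0.0]
ft_force: [0.3, 0.4, 0.1]
grip_width: 0.0852
grasp_force: 0.0
```

>>> send_rows(
  motion="-1 0 0 0.5 0; -1 0 0 0.5 0; -1 0 0 0.5 0",
)

```text
clock: 7.7
eef_pos: [0.6973, 0.0839, 0.0291]
tool_rot: [0.814, 0.581, -0.0, -0.0]
ft_force: [0.6, -0.2, 0.2]
grip_width: 0.0855
grasp_force: 0.0
```

Run:
```python
from h import *
o=bot.get_obs(); print(o['ft_force'])
s=snap('wrist','w5.png')
cv2.imwrite('pics/w5b.png',s[40:340,80:430,::-1])
```

```text
[ 0.5959 -0.2319  0.2093]
```

View pics/w5b.png

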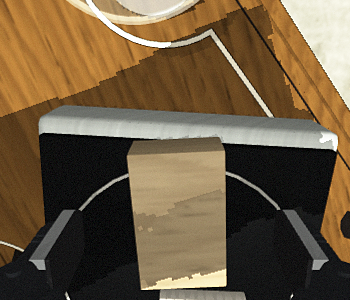

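>>> send_rows(
  motion="-1 0 0 0.5 0; -1 0 0 1.0 0; -1 0 0 1.5 0; -1 0 0 1.5 0; -1 0 0 1.5 0",
)

```text
clock: 8.25
eef_pos: [0.6972, 0.0839, 0.014]
tool_rot: [0.814, 0.581, -0.0, -0.0]
ft_force: [0.1, -0.3, 0.6]
grip_width: 0.0852
grasp_force: 0.0
```

>>> send_rows(
  motion="-1 0 0 0.4 0; -1 0 0 0.8 0; -1 0 0 0.8 0; -1 0 0 0.8 0",
)

```text
clock: 8.65
eef_pos: [0.6973, 0.0839, 0.0061]
tool_rot: [0.814, 0.581, -0.0, -0.0]
ft_force: [-0.3, 0.0, 0.4]
grip_width: 0.0851
grasp_force: 0.0
```

>>> send_rows(
  motion="1 0 0 0 0; 1 0 0 0 0; 1 0 0 0 0; 1 0 0 0 0; 1 0 0 0 0",
)

```text
clock: 9.15
eef_pos: [0.7004, 0.0858, 0.0165]
tool_rot: [0.814, 0.581, 0.005, 0.001]
ft_force: [-10.1, 0.7, 32.6]
grip_width: 0.0411
grasp_force: 69.3
```

The oak is held (opening 41 mm, 69 N), with the tips on the hob. So the real tips sit about 33 mm above the reported z at this opening. Next I'll lift it and carry it to the tray.

>>> send_rows(
  motion="1 0 0 -2 0; 1 0 0 -6 0; 1 0 0 -11 0; 1 0 0 -13 0; 1 0 0 -13 0",
)

```text
clock: 9.65
eef_pos: [0.7006, 0.0843, 0.1425]
tool_rot: [0.814, 0.581, 0.005, 0.003]
ft_force: [0.4, 0.8, -0.4]
grip_width: 0.0409
grasp_force: 60.1
```

Run:
```python
from h import *
go(.4215,-.103,.13,0)
```

```text
go [-26.8 -20.3   0.9] twist -0.33 pos [0.7006 0.0843 0.1425] j6 2.02 t 9.7 j [ 0.12  0.68  0.55  1.43 -0.    2.02]
```

>>> send_rows(
  motion="1 -13.2 -10.1 0 0; 1 -13.2 -10.1 0 0; 1 -13.2 -10.1 0 0; 1 -13.2 -10.1 0 0; 1 -13.2 -10.1 0 0",
)

```text
clock: 10.15
eef_pos: [0.5556, -0.0095, 0.1352]
tool_rot: [0.815, 0.58, -0.002, -0.001]
ft_force: [1.0, 0.1, -0.7]
grip_width: 0.0408
grasp_force: 60.2
```

>>> send_rows(
  motion="1 -13.3 -10.2 0 -0.33; 1 -13.3 -10.2 0 -0.33; 1 -13.3 -10.2 0 -0.33; 1 -13.3 -10.2 0 -0.33; 1 -13.3 -10.2 0 -0.33",
)

```text
clock: 10.65
eef_pos: [0.4183, -0.1013, 0.1361]
tool_rot: [0.708, 0.706, -0.0, -0.0]
ft_force: [0.1, -0.3, -0.6]
grip_width: 0.041
grasp_force: 60.3
```

Run:
```python
from h import *
snap('top','t4.png')
go(.4215,-.103,0.0,0)
c=cam('wrist'); vision.camera('wrist')
for b in boxes_of('wrist','tray'): print(b, ray('wrist',*b['rect'][:2],.02,c))
```

```text
go [-0.2  0.1 13.6] twist -0.0 pos [ 0.4202 -0.1009  0.1364] j6 1.34 t 10.7 j [-0.24  0.15 -0.28  1.14  0.    1.34]
{'rect': [258.2, 129.6, 133.7, 171.6], 'conf': 0.61} [ 0.4196 -0.0629  0.02  ]
```

>>> send_rows(
  motion="1 -0.2 0.1 5 0; 1 -0.2 0.1 10 0; 1 -0.2 0.1 14 0; 1 -0.2 0.1 15.2 0; 1 -0.2 0.1 15.2 0",
)

```text
clock: 11.3
eef_pos: [0.4205, -0.101, -0.0178]
tool_rot: [0.707, 0.708, -0.0, -0.002]
ft_force: [-0.6, 0.2, -0.8]
grip_width: 0.041
grasp_force: 62.4
```

>>> send_rows(
  motion="1 0 0 0 0; -0.2 0 0 0 0; -0.2 0 0 0 0; -0.2 0 0 0 0; -0.2 0 0 -3 0",
)

```text
clock: 11.8
eef_pos: [0.4173, -0.102, 0.0123]
tool_rot: [0.708, 0.707, -0.002, -0.003]
ft_force: [-0.1, 0.2, -0.5]
grip_width: 0.0515
grasp_force: 0.0
```

>>> send_rows(
  motion="-1 0 0 -5 0; -1 0 0 -10 0; -1 0 0 -14 0; -1 0 0 -14 0; -1 0 0 -14 0",
)

```text
clock: 12.3
eef_pos: [0.4212, -0.103, 0.1556]
tool_rot: [0.708, 0.707, 0.001, 0.002]
ft_force: [-0.8, 0.3, -0.3]
grip_width: 0.0852
grasp_force: 0.0
```

Run:
```python
from h import *
vision.camera('wrist');c=cam('wrist')
for b in boxes_of('wrist','oak'): print(b, ray('wrist',*b['rect'][:2],.028,c))
go(.6815,.001,.13,-.45)
```

```text
{'rect': [260.4, 171.6, 42.9, 77.4], 'conf': 0.84} [ 0.4212 -0.1053  0.028 ]
go [10.4 26.2  2.3] twist 0.45 pos [ 0.4193 -0.1025  0.1533] j6 1.33 t 12.4 j [-0.24  0.14 -0.25  1.19  0.    1.33]
```

>>> send_rows(
  motion="-1 5.2 13.1 0 0; -1 5.2 13.1 0 0; -1 5.2 13.1 0 0; -1 5.2 13.1 0 0",
)

```text
clock: 12.8
eef_pos: [0.5542, -0.0488, 0.1507]
tool_rot: [0.706, 0.708, -0.001, -0.001]
ft_force: [-0.0, -0.0, -0.8]
grip_width: 0.0853
grasp_force: 0.0
```

>>> send_rows(
  motion="-1 5.2 13.1 0 0.45; -1 5.2 13.1 0 0.45; -1 5.2 13.1 0 0.45; -1 5.2 13.1 0 0.45; -1 5.2 13.1 0 0.45",
)

```text
clock: 13.3
eef_pos: [0.6809, 0.0011, 0.1506]
tool_rot: [0.847, 0.532, -0.003, -0.002]
ft_force: [-0.2, 0.3, 0.2]
grip_width: 0.0853
grasp_force: 0.0
```

Run:
```python
from h import *
im=snap('wrist','w6.png');c=cam('wrist')
for b in boxes_of('wrist','pad'): print(b, ray('wrist',*b['rect'][:2],.061-.03,c))
# pad outline
hsv=cv2.cvtColor(im,cv2.COLOR_RGB2HSV)
b=boxes_of('wrist','pad')
if b:
    u,v,w,h=b[0]['rect']; 
    m=((hsv[...,2]>120)&(hsv[...,1]<60)).astype(np.uint8); M=np.zeros_like(m); M[int(v-h/2-4):int(v+h/2+5),int(u-w/2-4):int(u+w/2+5)]=1
    cs,_=cv2.findContours(m*M,0,2); k=max(cs,key=cv2.contourArea); print(cv2.minAreaRect(k))
go(.6815,.001,.016,-.45)
```

```text
{'rect': [258.4, 175.9, 57.7, 65.0], 'conf': 0.71} [ 0.6774 -0.0044  0.031 ]
((256.75018310546875, 176.62855529785156), (64.09544372558594, 66.86235809326172), 86.72950744628906)
go [ 0.1  0.  13.8] twist -0.0 pos [0.6809 0.0002 0.1542] j6 2.02 t 13.4 j [ 0.    0.64  0.5   1.43 -0.    2.02]
```

>>> send_rows(
  motion="-1 -0.2 0 5 0; -1 -0.2 0 10 0; -1 -0.2 0 13 0; -1 -0.2 0 13.6 0; -1 -0.2 0 13.6 0",
)

```text
clock: 13.95
eef_pos: [0.6804, -0.0014, 0.0187]
tool_rot: [0.847, 0.531, -0.001, -0.0]
ft_force: [0.4, -0.6, -0.2]
grip_width: 0.0858
grasp_force: 0.0
```

>>> send_rows(
  motion="-1 0 0 0 0; 1 0 0 0 0; 1 0 0 0 0; 1 0 0 0 0; 1 0 0 0 0",
)

```text
clock: 14.45
eef_pos: [0.6832, -0.0008, 0.0208]
tool_rot: [0.847, 0.531, 0.002, 0.001]
ft_force: [-0.9, -0.8, 5.8]
grip_width: 0.0453
grasp_force: 61.2
```

>>> send_rows(
  motion="1 0 0 0 0; 1 0 0 -2 0; 1 0 0 -6 0; 1 0 0 -11 0; 1 0 0 -11 0",
)

```text
clock: 14.95
eef_pos: [0.6868, -0.0007, 0.138]
tool_rot: [0.847, 0.531, 0.007, 0.004]
ft_force: [0.9, 0.4, 1.3]
grip_width: 0.0458
grasp_force: 61.0
```

Run:
```python
from h import *
go(.4215,-.033,.13,0)
```

```text
go [-14.5 -22.5   0.4] twist -0.45 pos [ 0.6868 -0.0007  0.138 ] j6 2.02 t 14.9 j [-0.    0.64  0.46  1.37  0.    2.02]
```

>>> send_rows(
  motion="1 -7.2 -11.2 0 0; 1 -7.2 -11.2 0 0; 1 -7.2 -11.2 0 0; 1 -7.2 -11.2 0 0",
)

```text
clock: 15.35
eef_pos: [0.5436, -0.0171, 0.1279]
tool_rot: [0.847, 0.531, -0.002, -0.002]
ft_force: [1.9, 0.5, 0.3]
grip_width: 0.0455
grasp_force: 61.1
```

>>> send_rows(
  motion="1 -7.2 -11.1 0 -0.45; 1 -7.2 -11.1 0 -0.45; 1 -7.2 -11.1 0 -0.45; 1 -7.2 -11.1 0 -0.45; 1 -7.2 -11.1 0 -0.45",
)

```text
clock: 15.85
eef_pos: [0.4195, -0.0333, 0.1293]
tool_rot: [0.708, 0.706, 0.001, 0.001]
ft_force: [0.4, 0.0, 0.7]
grip_width: 0.0453
grasp_force: 61.1
```

Run:
```python
from h import *
go(.4215,-.033,-.016,0)
```

```text
go [ 0.   0.2 14.5] twist -0.0 pos [ 0.4195 -0.0333  0.1293] j6 1.49 t 15.8 j [-0.08  0.13 -0.32  1.12  0.    1.49]
```

>>> send_rows(
  motion="1 0 0.2 5 0; 1 0 0.2 10 0; 1 0 0.2 13.5 0; 1 0 0.2 14.5 0; 1 0 0.2 14.5 0",
)

```text
clock: 16.35
eef_pos: [0.4205, -0.033, -0.0176]
tool_rot: [0.708, 0.707, -0.001, -0.001]
ft_force: [0.2, 0.3, -0.2]
grip_width: 0.0455
grasp_force: 61.2
```

>>> send_rows(
  motion="1 0 0 0 0; -0.25 0 0 0 0; -0.25 0 0 0 0; -0.25 0 0 0 0; -0.25 0 0 -3 0",
)

```text
clock: 16.85
eef_pos: [0.4171, -0.033, 0.0117]
tool_rot: [0.707, 0.707, -0.002, -0.002]
ft_force: [0.0, 0.6, 0.6]
grip_width: 0.0534
grasp_force: 0.0
```

>>> send_rows(
  motion="-1 0 0 -5 0; -1 0 0 -10 0; -1 0 0 -15 0; -1 0 0 -16 0; -1 0 0 -16 0",
)

```text
clock: 17.35
eef_pos: [0.422, -0.0334, 0.176]
tool_rot: [0.707, 0.707, 0.002, 0.002]
ft_force: [-0.2, -0.2, -0.4]
grip_width: 0.0856
grasp_force: 0.0
```

Run:
```python
from h import *
vision.camera('wrist');c=cam('wrist')
for t in('pad','oak'):
  for b in boxes_of('wrist',t): print(t,b, ray('wrist',*b['rect'][:2],-.01,c))
go(.4348,.151,.13,.243)
```

```text
pad {'rect': [257.3, 155.7, 49.8, 56.7], 'conf': 0.9} [ 0.419  -0.0333 -0.01  ]
oak {'rect': [258.4, 228.1, 37.1, 70.2], 'conf': 0.79} [ 0.4201 -0.1207 -0.01  ]
oak {'rect': [325.1, 320.4, 48.1, 30.7], 'conf': 0.58} [ 0.5074 -0.2533 -0.01  ]
oak {'rect': [450.6, 250.7, 122.9, 151.8], 'conf': 0.17} [ 0.6538 -0.1514 -0.01  ]
go [18.4  1.6  4.2] twist -0.24 pos [ 0.4187 -0.0331  0.1717] j6 1.49 t 17.5 j [-0.08  0.1  -0.24  1.23 -0.    1.49]
```

>>> send_rows(
  motion="-1 18.4 1.6 0 -0.24; -1 18.4 1.6 0 -0.24; -1 18.4 1.6 0 -0.24; -1 18.4 1.6 0 -0.24; -1 18.4 1.6 2 -0.24",
)

```text
clock: 18.0
eef_pos: [0.4372, 0.155, 0.1528]
tool_rot: [0.615, 0.788, 0.001, -0.0]
ft_force: [-0.1, -1.6, 0.1]
grip_width: 0.0853
grasp_force: 0.0
```

```bash
cat >> h.py <<'E'
def wax(n):
    im=snap('wrist',n);c=cam('wrist')
    for b in boxes_of('wrist','wax_1'):
        u,v,w,h=b['rect']; print('wax',round(b['conf'],2),np.round(b['rect']),ray('wrist',u,v,.018-.03,c))
        if b['conf']>.3:
            x0,x1,y0,y1=int(u-w/2-3),int(u+w/2+4),int(v-h/2-3),int(v+h/2+4); s=im[max(y0,0):y1,max(x0,0):x1].astype(int)
            m=((s[...,0]-s[...,2]>60)&(s[...,0]>110)).astype(np.uint8); cs,_=cv2.findContours(m,0,2)
            if cs: print('   rect',cv2.minAreaRect(np.vstack([q for q in cs if cv2.contourArea(q)>30])),x0,y0)
E
python3 - <<'E'
from h import *
wax('w7.png'); go(.4348,.151,-.024,.243)
E
```

```text
wax 0.92 [324. 179.  52.  67.] [ 0.5034  0.149  -0.012 ]
   rect ((28.5, 55.0), (57.0, 36.0), 0.0) 295 142
wax 0.9 [259. 168.  23.  67.] [ 0.4345  0.1445 -0.012 ]
   rect ((14.0, 65.0), (16.0, 28.0), 90.0) 245 131
go [-0.   0.4 17.3] twist -0.0 pos [0.4329 0.1508 0.149 ] j6 1.66 t 18.1 j [ 0.34  0.2  -0.19  1.2  -0.    1.66]
```

>>> send_rows(
  motion="-1 -0.3 0.2 5 0; -1 -0.3 0.2 10 0; -1 -0.3 0.2 15 0; -1 -0.3 0.2 17.3 0; -1 -0.3 0.2 17.3 0",
)

```text
clock: 18.6
eef_pos: [0.4339, 0.1458, -0.0237]
tool_rot: [0.618, 0.786, -0.005, -0.003]
ft_force: [-0.4, -0.3, 0.8]
grip_width: 0.0856
grasp_force: 0.0
```

>>> send_rows(
  motion="-1 0 0 0 0; 1 0 0 0 0; 1 0 0 0 0; 1 0 0 0 0; 1 0 0 0 0",
)

```text
clock: 19.1
eef_pos: [0.4397, 0.1486, -0.0186]
tool_rot: [0.618, 0.786, 0.001, 0.001]
ft_force: [-1.3, -0.1, 1.1]
grip_width: 0.0283
grasp_force: 0.3
```

>>> send_rows(
  motion="1 0 0 0 0; 1 0 0 0 0; 1 0 0 -5 0; 1 0 0 -10 0; 1 0 0 -15 0",
)

```text
clock: 19.6
eef_pos: [0.4383, 0.1482, 0.132]
tool_rot: [0.618, 0.786, -0.0, -0.0]
ft_force: [1.4, -0.1, 0.4]
grip_width: 0.0214
grasp_force: 59.2
```

Run:
```python
from h import *
go(.62,-.09,.15,.243); print(bot.get_obs()['ft_force'])
vision.camera('top')
for t in('pot','wax_1','lid'):
  for b in boxes_of('top',t): print(t,round(b['conf'],2),np.round(b['rect']),ray('top',*b['rect'][:2],.116))
```

```text
go [-27.4  12.   -1.8] twist -0.0 pos [0.4383 0.1482 0.132 ] j6 1.66 t 19.6 j [ 0.33  0.21 -0.21  1.15 -0.    1.66]
[ 1.3797 -0.1145  0.4333]
pot 0.85 [320. 174.  82.  95.] [ 0.6115 -0.1281  0.116 ]
wax_1 0.81 [361. 263.  29.  19.] [ 0.4198 -0.2121  0.116 ]
wax_1 0.78 [199. 228.  30.  20.] [0.4956 0.1344 0.116 ]
wax_1 0.67 [364. 228.  15.  26.] [ 0.4945 -0.2195  0.116 ]
wax_1 0.53 [275. 262.  22.  24.] [ 0.4225 -0.0311  0.116 ]
wax_1 0.51 [198. 253.  14.  12.] [0.4404 0.134  0.116 ]
wax_1 0.4 [346. 153.  35.  50.] [ 0.6572 -0.1856  0.116 ]
lid 0.68 [344. 154.  32.  52.] [ 0.6561 -0.183   0.116 ]
```

>>> send_rows(
  motion="1 -13.7 6.6 -0.8 0; 1 -13.7 6.6 -0.8 0; 1 -13.7 6.6 -0.8 0; 1 -13.7 6.6 -0.8 0",
)

```text
clock: 20.2
eef_pos: [0.5376, 0.0266, 0.1361]
tool_rot: [0.62, 0.784, -0.001, 0.0]
ft_force: [-0.9, 0.5, -0.9]
grip_width: 0.0218
grasp_force: 59.2
```

>>> send_rows(
  motion="1 -13.8 6.5 0 0; 1 -13.8 6.5 0 0; 1 -13.8 6.5 0 0; 1 -13.8 6.5 0 0; 1 -13.8 6.5 0 0",
)

```text
clock: 20.7
eef_pos: [0.6299, -0.0884, 0.135]
tool_rot: [0.619, 0.786, -0.001, -0.003]
ft_force: [-0.1, -0.5, -0.4]
grip_width: 0.0214
grasp_force: 59.2
```

Run:
```python
from h import *
im=snap('wrist','w8.png')
go(.632,-.088,.05,.243)
cv2.imwrite('pics/w8b.png',im[:,:,::-1])
```

```text
go [-0.1  0.3  8.6] twist -0.0 pos [ 0.6296 -0.0873  0.1358] j6 1.19 t 20.8 j [-0.14  0.55  0.3   1.33  0.    1.19]
```

View pics/w8b.png

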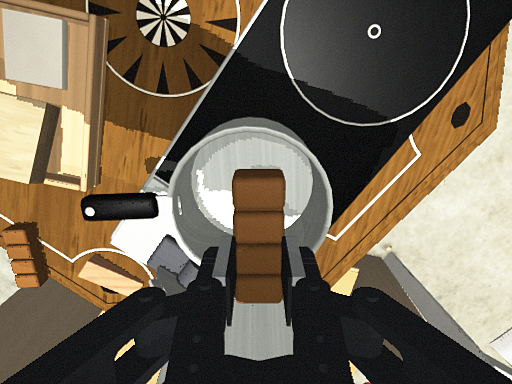

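The bar (258,235) is over the pot mouth (centre about (250,195)). Its handle is on the left at (120,206) and the two clearables are in the tray. I'll lower it and let go.

>>> send_rows(
  motion="1 0 0.2 4 0; 1 0 0.2 8 0; 1 0 0.2 8.5 0; 1 0 0.2 8.5 0; 0.1 0 0.2 8.5 0",
)

```text
clock: 21.25
eef_pos: [0.6344, -0.0867, 0.0557]
tool_rot: [0.617, 0.787, 0.001, 0.001]
ft_force: [-0.2, 0.3, 0.5]
grip_width: 0.0347
grasp_force: 0.0
```

>>> send_rows(
  motion="0.1 0 0 0 0; 0.1 0 0 0 0; 0.1 0 0 -3 0; 0.1 0 0 -8 0; 0.1 0 0 -10 0",
)

```text
clock: 21.75
eef_pos: [0.636, -0.0878, 0.1597]
tool_rot: [0.618, 0.786, 0.002, 0.004]
ft_force: [0.0, -0.8, 0.5]
grip_width: 0.0383
grasp_force: 0.0
```

Run:
```python
from h import *
go(.5026,.150,.13,-.305)
vision.camera('wrist');
for b in boxes_of('wrist','wax_1')+boxes_of('wrist','pot'): print(round(b['conf'],2),np.round(b['rect']))
```

```text
go [26.3 -7.4  2.8] twist 0.54 pos [ 0.636  -0.0878  0.1597] j6 1.19 t 21.8 j [-0.14  0.54  0.34  1.37  0.    1.19]
0.89 [257. 168.  29.  79.]
0.78 [ 31. 245.  43.  63.]
0.8 [203. 236. 229. 247.]
```

>>> send_rows(
  motion="-1 13.1 -3.7 0 0; -1 13.1 -3.7 0 0; -1 13.1 -3.7 0 0; -1 13.1 -3.7 0 0",
)

```text
clock: 22.3
eef_pos: [0.5629, 0.0347, 0.1522]
tool_rot: [0.616, 0.788, -0.001, -0.002]
ft_force: [-0.1, 0.1, 0.4]
grip_width: 0.0855
grasp_force: 0.0
```

>>> send_rows(
  motion="-1 13.1 -3.7 1 0.54; -1 13.1 -3.7 1 0.54; -1 13.1 -3.7 1 0.54; -1 13.1 -3.7 1 0.54; -1 13.1 -3.7 1 0.54",
)

```text
clock: 22.8
eef_pos: [0.4985, 0.1501, 0.1424]
tool_rot: [0.804, 0.594, -0.001, -0.0]
ft_force: [1.0, 0.1, -0.8]
grip_width: 0.0853
grasp_force: 0.0
```

Run:
```python
from h import *
wax('w9.png'); go(.5026,.151,-.024,-.305)
```

```text
wax 0.92 [262. 160.  26.  70.] [ 0.5033  0.15   -0.012 ]
   rect ((17.5, 42.0), (70.0, 29.0), 90.0) 246 121
go [ 0.3  0.2 16.7] twist 0.01 pos [0.4996 0.149  0.1428] j6 2.16 t 22.9 j [ 0.29  0.31 -0.05  1.21 -0.    2.16]
```

>>> send_rows(
  motion="-1 0.1 0.3 5 0; -1 0.1 0.3 10 0; -1 0.1 0.3 15 0; -1 0.1 0.3 16.7 0; -1 0.1 0.3 16.7 0",
)

```text
clock: 23.4
eef_pos: [0.4997, 0.1474, -0.0274]
tool_rot: [0.805, 0.593, -0.004, -0.001]
ft_force: [0.0, -0.1, 0.2]
grip_width: 0.0854
grasp_force: 0.0
```

>>> send_rows(
  motion="-1 0 0 0 0; 1 0 0 0 0; 1 0 0 0 0; 1 0 0 0 0; 1 0 0 0 0",
)

```text
clock: 23.9
eef_pos: [0.5033, 0.15, -0.0226]
tool_rot: [0.805, 0.593, 0.001, 0.0]
ft_force: [-0.2, 0.9, -0.1]
grip_width: 0.0283
grasp_force: 0.0
```

>>> send_rows(
  motion="1 0 0 0 0; 1 0 0 0 0; 1 0 0 -5 0; 1 0 0 -10 0; 1 0 0 -15 0",
)

```text
clock: 24.4
eef_pos: [0.5017, 0.1496, 0.1276]
tool_rot: [0.805, 0.593, -0.001, -0.0]
ft_force: [1.2, 1.3, -0.1]
grip_width: 0.0221
grasp_force: 58.9
```

Run:
```python
from h import *
vision.camera('top')
for t in('pot',):
  for b in boxes_of('top',t): print(t,round(b['conf'],2),np.round(b['rect']))
go(.610,-.093,.14,.25)
```

```text
pot 0.58 [320. 174.  81.  96.]
go [-20.3  17.   -0.5] twist -0.55 pos [0.5078 0.1514 0.1342] j6 2.16 t 24.5 j [ 0.29  0.32 -0.06  1.18  0.    2.16]
```

>>> send_rows(
  motion="1 -10.2 8.5 -0.5 0; 1 -10.2 8.5 -0.5 0; 1 -10.2 8.5 -0.5 0; 1 -10.2 8.5 -0.5 0",
)

```text
clock: 24.9
eef_pos: [0.5547, 0.0234, 0.131]
tool_rot: [0.807, 0.591, -0.0, 0.001]
ft_force: [-0.6, 0.2, -0.5]
grip_width: 0.0223
grasp_force: 58.9
```

>>> send_rows(
  motion="1 -10.1 8.5 0 -0.55; 1 -10.1 8.5 0 -0.55; 1 -10.1 8.5 0 -0.55; 1 -10.1 8.5 0 -0.55; 1 -10.1 8.5 0 -0.55",
)

```text
clock: 25.4
eef_pos: [0.6043, -0.0948, 0.1303]
tool_rot: [0.614, 0.789, -0.0, -0.001]
ft_force: [-0.0, 1.0, -0.6]
grip_width: 0.0224
grasp_force: 58.9
```

Run:
```python
from h import *
go(.608,-.0945,.055,.25)
```

```text
go [-0.1  0.4  7.5] twist -0.0 pos [ 0.6043 -0.0948  0.1303] j6 1.17 t 25.4 j [-0.16  0.5   0.2   1.28  0.    1.17]
```

>>> send_rows(
  motion="1 0 0.4 4 0; 1 0 0.4 7 0; 1 0 0.4 7.1 0; 1 0 0.4 7.1 0; 0.1 0 0.4 7.1 0",
)

```text
clock: 25.9
eef_pos: [0.6095, -0.0928, 0.0623]
tool_rot: [0.614, 0.79, 0.001, 0.001]
ft_force: [-0.3, 0.5, 0.1]
grip_width: 0.0353
grasp_force: 0.0
```

>>> send_rows(
  motion="0.1 0 0 0 0; 0.1 0 0 0 0; 0.1 0 0 -3 0; 0.1 0 0 -8 0; 0.1 0 0 -10 0",
)

```text
clock: 26.4
eef_pos: [0.611, -0.0939, 0.1662]
tool_rot: [0.614, 0.789, 0.002, 0.003]
ft_force: [1.8, 0.3, 0.6]
grip_width: 0.0384
grasp_force: 0.0
```

Run:
```python
from h import *
vision.camera('wrist');
for b in boxes_of('wrist','wax_1')+boxes_of('wrist','pot'): print(round(b['conf'],2),np.round(b['rect']))
go(.4173,-.2347,.15,.266)
```

```text
0.8 [285. 167.  26.  75.]
0.66 [255. 169.  30.  78.]
0.64 [ 58. 240.  40.  55.]
0.93 [248. 247. 249. 273.]
0.61 [ 57. 241.  41.  64.]
0.3 [327. 144. 371. 289.]
go [ -8.9 -22.2   1.2] twist -0.02 pos [ 0.6103 -0.0938  0.1634] j6 1.17 t 26.6 j [-0.15  0.49  0.27  1.35  0.    1.17]
```

Both bars lie side by side in the pot. Now the third.

>>> send_rows(
  motion="-1 -4.4 -11.1 0.6 0; -1 -4.4 -11.1 0.6 0; -1 -4.4 -11.1 0.6 0; -1 -4.4 -11.1 0.6 0",
)

```text
clock: 26.95
eef_pos: [0.5082, -0.1646, 0.153]
tool_rot: [0.615, 0.788, -0.001, -0.002]
ft_force: [1.1, -0.0, 0.3]
grip_width: 0.0856
grasp_force: 0.0
```

>>> send_rows(
  motion="-1 -4.5 -11.1 0.6 -0.02; -1 -4.5 -11.1 0.6 -0.02; -1 -4.5 -11.1 0.6 -0.02; -1 -4.5 -11.1 0.6 -0.02; -1 -4.5 -11.1 0.6 -0.02",
)

```text
clock: 27.45
eef_pos: [0.4159, -0.2343, 0.148]
tool_rot: [0.606, 0.795, 0.0, -0.0]
ft_force: [1.0, 0.4, 1.3]
grip_width: 0.0853
grasp_force: 0.0
```

Run:
```python
from h import *
wax('w10.png'); go(.4173,-.2347,-.024,.266)
```

```text
wax 0.74 [262. 168.  24.  69.] [ 0.4216 -0.2401 -0.012 ]
   rect ((15.0, 40.5), (69.0, 30.0), 90.0) 247 130
go [-0.1  0.  17.2] twist 0.0 pos [ 0.4166 -0.2339  0.1482] j6 0.79 t 27.6 j [-0.51  0.23 -0.15  1.19  0.    0.79]
```

>>> send_rows(
  motion="-1 -0.3 0.3 5 0; -1 -0.3 0.3 10 0; -1 -0.3 0.3 15 0; -1 -0.3 0.3 17.2 0; -1 -0.3 0.3 17.2 0",
)

```text
clock: 28.05
eef_pos: [0.4167, -0.2338, -0.0274]
tool_rot: [0.605, 0.796, -0.0, -0.004]
ft_force: [-0.2, 1.2, -0.6]
grip_width: 0.0854
grasp_force: 0.0
```

>>> send_rows(
  motion="-1 0 0 0 0; 1 0 0 0 0; 1 0 0 0 0; 1 0 0 0 0; 1 0 0 0 0",
)

```text
clock: 28.55
eef_pos: [0.4197, -0.237, -0.0226]
tool_rot: [0.606, 0.796, 0.0, 0.001]
ft_force: [-0.3, 0.3, 0.1]
grip_width: 0.0286
grasp_force: 0.0
```

>>> send_rows(
  motion="1 0 0 0 0; 1 0 0 0 0; 1 0 0 -5 0; 1 0 0 -10 0; 1 0 0 -15 0",
)

```text
clock: 29.05
eef_pos: [0.4183, -0.2363, 0.1279]
tool_rot: [0.606, 0.795, -0.0, -0.001]
ft_force: [1.4, -1.8, 0.3]
grip_width: 0.0219
grasp_force: 59.2
```

Run:
```python
from h import *
vision.camera('top')
for t in('pot','lid'):
  for b in boxes_of('top',t): print(t,round(b['conf'],2),np.round(b['rect']))
go(.621,-.091,.14,.25)
```

```text
pot 0.73 [344. 186.   2.  10.]
pot 0.65 [317. 173.  81.  95.]
pot 0.57 [176. 134.  32.  32.]
lid 0.82 [345. 154.  33.  51.]
go [ 8.9 23.1 -0.8] twist 0.02 pos [ 0.4219 -0.2383  0.1305] j6 0.79 t 29.2 j [-0.51  0.24 -0.17  1.14 -0.    0.79]
```

>>> send_rows(
  motion="1 12.4 11.5 -0.8 0; 1 12.4 11.5 -0.8 0; 1 12.4 11.5 -0.8 0; 1 12.4 11.5 -0.8 0",
)

```text
clock: 29.6
eef_pos: [0.4974, -0.083, 0.1329]
tool_rot: [0.604, 0.797, 0.0, -0.001]
ft_force: [0.5, 0.1, -1.3]
grip_width: 0.0223
grasp_force: 59.2
```

>>> send_rows(
  motion="1 -3.3 11.5 0 0.02; 1 -3.3 11.5 0 0.02; 1 -3.3 11.5 0 0.02; 1 -3.3 11.5 0 0.02; 1 -3.3 11.5 0 0.02",
)

```text
clock: 30.1
eef_pos: [0.6149, -0.0875, 0.1321]
tool_rot: [0.614, 0.789, -0.001, -0.002]
ft_force: [0.7, 0.2, -0.7]
grip_width: 0.0222
grasp_force: 59.3
```

Run:
```python
from h import *
snap('wrist','w11.png')
for b in boxes_of('wrist','wax_1')+boxes_of('wrist','pot'): print(round(b['conf'],2),np.round(b['rect']))
go(.621,-.091,.072,.25)
```

```text
0.96 [248. 185.  36.  83.]
0.65 [282. 183.  30.  83.]
0.58 [258. 245.  53. 135.]
0.63 [237. 252. 274. 259.]
go [-0.5  0.5  6.2] twist -0.0 pos [ 0.6149 -0.0879  0.134 ] j6 1.18 t 30.2 j [-0.14  0.52  0.24  1.3  -0.    1.18]
```

>>> send_rows(
  motion="1 -0.4 0.4 4 0; 1 -0.4 0.4 6.8 0; 1 -0.4 0.4 6.8 0; 1 -0.4 0.4 6.8 0; 0.1 -0.4 0.4 6.8 0",
)

```text
clock: 30.75
eef_pos: [0.6227, -0.0909, 0.0689]
tool_rot: [0.614, 0.789, 0.001, 0.002]
ft_force: [0.7, 0.3, 1.3]
grip_width: 0.0351
grasp_force: 0.0
```

>>> send_rows(
  motion="0.1 0 0 0 0; 0.1 0 0 0 0; 0.1 0 0 -3 0; 0.1 0 0 -8 0; 0.1 0 0 -9 0",
)

```text
clock: 31.25
eef_pos: [0.6252, -0.0911, 0.1638]
tool_rot: [0.614, 0.789, 0.003, 0.005]
ft_force: [0.1, -0.7, 0.2]
grip_width: 0.0384
grasp_force: 0.0
```

>>> send_rows(
  motion="0.1 3 -10 0 0; 0.1 3 -10 0 0; 0.1 3 -10 0 0; 0.1 3 -10 0 0",
)

```text
clock: 31.65
eef_pos: [0.516, -0.0861, 0.1572]
tool_rot: [0.614, 0.789, 0.0, 0.0]
ft_force: [0.8, -0.3, 0.7]
grip_width: 0.038
grasp_force: 0.0
```

Run:
```python
from h import *
w=snap('wrist','w12.png'); c=cam('wrist')
for t in('wax_1','pot','pot_handle'):
  for b in boxes_of('wrist',t): print(t,round(b['conf'],2),np.round(b['rect']),ray('wrist',*b['rect'][:2],.107-.028,c))
s=snap('top','t12.png')
go(.536,-.113,.1,1.82)
cv2.imwrite('pics/c12.png',np.hstack([cv2.resize(w,(512,384)),cv2.resize(s[120:240,270:370],(288,384))[:,:]])[:,:,::-1])
```

```text
wax_1 0.65 [388. 216.  38.  82.] [ 0.6285 -0.0871  0.079 ]
wax_1 0.52 [396. 196.  27.  51.] [ 0.6281 -0.0695  0.079 ]
pot 0.58 [364. 266. 245. 232.] [ 0.6252 -0.137   0.079 ]
pot_handle 0.63 [366. 266. 248. 233.] [ 0.627  -0.1365  0.079 ]
go [-3.   1.   5.7] twist 1.57 pos [ 0.5192 -0.0864  0.157 ] j6 1.16 t 31.9 j [-0.16  0.31 -0.01  1.25  0.    1.16]
```

View pics/c12.png

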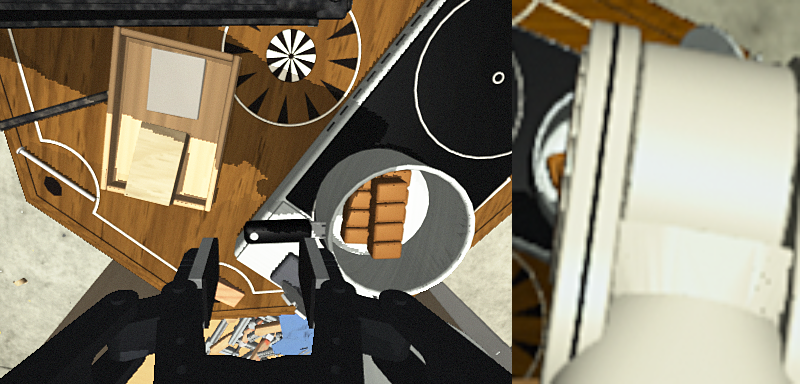

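All three bars are in the pot at (390,215), below the rim. The oak and pad are in the tray, and the handle runs from (248,232) to (310,230) in the wrist view.

Run:
```python
from h import *
for off in(0,.028):
    c=cam('wrist')
    print(off,'rim',ray('wrist',402,230,.116-off,c),'h tip',ray('wrist',247,232,.107-off,c),'h root',ray('wrist',310,230,.107-off,c))
go(.534,-.113,.1,1.82)
```

```text
0 rim [ 0.6232 -0.0833  0.116 ] h tip [ 0.5171 -0.1162  0.107 ] h root [ 0.5621 -0.1032  0.107 ]
0.028 rim [ 0.6396 -0.0929  0.088 ] h tip [ 0.5195 -0.1295  0.079 ] h root [ 0.5701 -0.1148  0.079 ]
go [-2.9  0.8  5.7] twist 1.57 pos [ 0.5192 -0.0864  0.157 ] j6 1.16 t 31.9 j [-0.16  0.31 -0.01  1.25  0.    1.16]
```

>>> send_rows(
  motion="-1 0 0 0 -0.75; -1 0 0 0 -0.75; -1 0 0 0 -0.75; -1 0 0 0 -0.75; -1 0 0 0 -0.75",
)

```text
clock: 32.4
eef_pos: [0.5185, -0.0863, 0.1563]
tool_rot: [0.279, 0.96, 0.0, 0.0]
ft_force: [-0.0, -1.0, 1.0]
grip_width: 0.0856
grasp_force: 0.0
```

>>> send_rows(
  motion="-1 0 0 0 -0.75; -1 0 0 0 -0.75; -1 0 0 0 -0.75; -1 0 0 0 -0.75; -1 0 0 0 -0.75",
)

```text
clock: 32.9
eef_pos: [0.5185, -0.0863, 0.1564]
tool_rot: [-0.092, 0.996, -0.0, 0.0]
ft_force: [0.3, -0.7, -0.6]
grip_width: 0.0851
grasp_force: 0.0
```

Run:
```python
from h import *
go(.534,-.113,.06,1.82)
```

```text
go [-1.  -2.9  9.6] twist -0.06 pos [ 0.5185 -0.0863  0.1564] j6 -0.35 t 32.9 j [-0.16  0.31 -0.01  1.25  0.   -0.35]
```

>>> send_rows(
  motion="0 -1.4 -2.8 0 -0.06; 0 -1.4 -2.8 0 -0.06; 0 -1.4 -2.8 4 -0.06; 0 -1.4 -2.8 8 -0.06; 0 -1.4 -2.8 10.6 -0.06",
)

```text
clock: 33.4
eef_pos: [0.5352, -0.1109, 0.0476]
tool_rot: [-0.119, 0.993, 0.001, -0.001]
ft_force: [-0.1, 0.1, 0.3]
grip_width: 0.0425
grasp_force: 0.0
```

>>> send_rows(
  motion="0 0 0 0 0; 1 0 0 0 0; 1 0 0 0 0; 1 0 0 0 0; 1 0 0 0 0",
)

```text
clock: 33.9
eef_pos: [0.5377, -0.111, 0.0522]
tool_rot: [-0.119, 0.993, -0.0, 0.002]
ft_force: [0.5, 2.6, 2.6]
grip_width: 0.0166
grasp_force: 58.7
```

Run:
```python
from h import *
o=bot.get_obs(); print(o['ft_force'],o['grip_width'],o['grasp_force'])
go(.594,.016,.05)
vision.camera('top')
for t in('pot',):
  for b in boxes_of('top',t): print(t,round(b['conf'],2),np.round(b['rect']))
```

```text
[0.5081 2.6193 2.635 ] 0.016573424321472446 58.70320916175842
go [-8.5 11.   0.2] twist 0 pos [ 0.5377 -0.111   0.0522] j6 -0.44 t 33.9 j [-0.2   0.44 -0.11  1.02  0.   -0.44]
pot 0.65 [319. 161.  82.  68.]
```

>>> send_rows(
  motion="1 -0.4 0.5 0 0; 1 -1.0 1.3 0 0; 1 -1.7 2.1 0 0; 1 -2.4 3.0 0 0; 1 -3.0 3.8 0 0",
)

```text
clock: 34.5
eef_pos: [0.5562, -0.0711, 0.0522]
tool_rot: [-0.116, 0.993, -0.004, 0.0]
ft_force: [-3.7, -8.4, 7.5]
grip_width: 0.0172
grasp_force: 58.6
```

>>> send_rows(
  motion="1 -0.6 0.8 0 0; 1 -1.2 1.6 0 0; 1 -1.8 2.4 0 0; 1 -2.4 3.1 0 0; 1 -2.8 3.6 0 0",
)

```text
clock: 35.0
eef_pos: [0.5749, -0.0294, 0.0522]
tool_rot: [-0.117, 0.993, -0.004, 0.0]
ft_force: [-3.4, -8.5, 8.4]
grip_width: 0.017
grasp_force: 58.7
```

>>> send_rows(
  motion="1 -0.6 0.7 0 0; 1 -1.2 1.5 0 0; 1 -1.8 2.3 0 0; 1 -2.4 3.0 0 0; 1 -2.8 3.6 0 0",
)

```text
clock: 35.5
eef_pos: [0.5939, 0.012, 0.0522]
tool_rot: [-0.117, 0.993, -0.004, 0.0]
ft_force: [-3.9, -9.8, 8.1]
grip_width: 0.0169
grasp_force: 58.7
```

Run:
```python
from h import *
o=bot.get_obs(); print(o['ft_force'],o['grip_width'],o['grasp_force'])
go(.594,.016,.05)
s=snap('top','t13.png')
cv2.imwrite('pics/c13.png',cv2.resize(s[98:250,180:370],None,fx=3.9,fy=3.9,interpolation=cv2.INTER_CUBIC)[:,:,::-1])
```

```text
[-3.903  -9.7529  8.0665] 0.016944749521994498 58.66117537021637
go [-0.1  0.4  0.2] twist 0 pos [0.5939 0.012  0.0522] j6 -0.21 t 35.5 j [ 0.02  0.52  0.02  1.07 -0.01 -0.21]
```

View pics/c13.png

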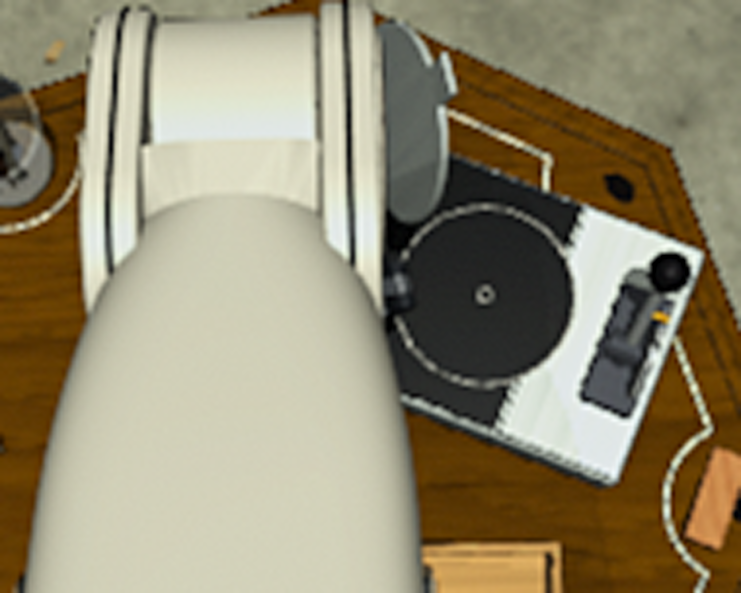

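The arm hides the pot here. The lid at (415,120) moved along with it, the small ring (485,295) is now free, and the lever knob is at (670,271), leaning to the hob's back. I'll release the handle, back off and measure.

>>> send_rows(
  motion="0 0 0 0 0; 0 0 0 0 0; 0 0 0 0 0; 0 0 0 -4 0; 0 0 0 -8 0",
)

```text
clock: 36.05
eef_pos: [0.5917, 0.0159, 0.1293]
tool_rot: [-0.119, 0.993, 0.0, -0.003]
ft_force: [1.5, -0.3, 0.2]
grip_width: 0.043
grasp_force: 0.0
```

>>> send_rows(
  motion="1 0 0 -4.5 0; 1 2.3 -5 -4.5 0; 1 2.3 -9.5 -4.5 0; 1 2.3 -14 -4.5 0; 1 2.3 -14 -4.5 0",
)

```text
clock: 36.55
eef_pos: [0.6046, -0.1311, 0.1748]
tool_rot: [-0.115, 0.993, -0.001, 0.0]
ft_force: [0.4, 0.7, -0.7]
grip_width: -0.0001
grasp_force: 0.0
```

Run:
```python
from h import *
s=snap('top','t14.png')
for t in('pot','lid','lever_knob','pot_handle'):
  for b in boxes_of('top',t): print(t,round(b['conf'],2),np.round(b['rect']))
go(.684,-.093,.175,1.83)
print('knob',ray('top',180+670/3.9,98+271/3.9,.125))
cv2.imwrite('pics/c14.png',cv2.resize(s[90:240,180:370],None,fx=4,fy=4,interpolation=cv2.INTER_CUBIC)[:,:,::-1])
```

```text
pot 0.79 [259. 149.  72.  97.]
lid 0.64 [258. 162. 114.  97.]
lid 0.58 [285. 130.  26.  55.]
pot_handle 0.56 [261. 148.  72.  96.]
pot_handle 0.22 [257. 163. 114.  95.]
go [-8.5  1.1  0. ] twist -0.02 pos [ 0.6039 -0.1244  0.1751] j6 -0.44 t 36.8 j [-0.2   0.49  0.3   1.39  0.   -0.44]
knob [ 0.624  -0.1965  0.125 ]
```

View pics/c14.png

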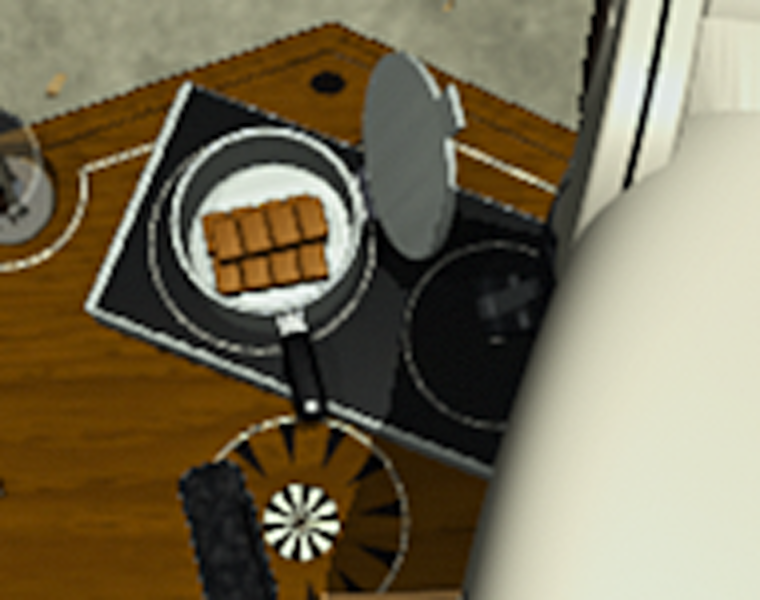

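The pot is on the large ring: rim centre about (267,221), with the ring visible all round from 148 to 376. The handle runs from (290,322) to (311,408) and the lid stands at (410,155). I'll compute the numbers for the lid.

Run:
```python
from h import *
P=lambda x,y,z: ray('top',180+x/4,90+y/4,z)
p=P(267,221,.116); r=P(290,322,.107); t=P(311,412,.107); print(p,r,t,'ring',P(263,240,.05))
d=r-t; print('yaw',np.arctan2(d[1],d[0])); d=p-t; yaw=np.arctan2(d[1],d[0]); L=np.hypot(*d[:2]); print('yaw2',yaw,L)
yaw=.26
px=np.array([np.cos(yaw),np.sin(yaw)]); e=np.array([-np.sin(yaw),np.cos(yaw)])
hg=p[:2]-.058*e; print('hinge',hg, 'lid edge obs',P(450,85,.22))
for s,h in((-.075,.085),(-.042,.08),(-.019,.08),(.01,.076),(.032,.065),(.049,.0485),(.06,.0275),(.065,.004),(.065,0)):
    q=hg-.03*px+s*e; go(q[0],q[1],.117+h-.027,1.83)
```

```text
[0.6771 0.0312 0.116 ] [0.622  0.0187 0.107 ] [0.5717 0.007  0.107 ] ring [0.6827 0.0378 0.05  ]
yaw 0.2285079040737603
yaw2 0.2252592908566211 0.10811663384012278
hinge [ 0.692  -0.0249] lid edge obs [ 0.7179 -0.0654  0.22  ]
go [-8.1  0.   0. ] twist -0.02 pos [ 0.6039 -0.1244  0.1751] j6 -0.44 t 36.8 j [-0.2   0.49  0.3   1.39  0.   -0.44]
go [-8.   3.3  0.5] twist -0.02 pos [ 0.6039 -0.1244  0.1751] j6 -0.44 t 36.8 j [-0.2   0.49  0.3   1.39  0.   -0.44]
go [-8.   5.6  0.5] twist -0.02 pos [ 0.6039 -0.1244  0.1751] j6 -0.44 t 36.8 j [-0.2   0.49  0.3   1.39  0.   -0.44]
go [-7.9  8.5  0.9] twist -0.02 pos [ 0.6039 -0.1244  0.1751] j6 -0.44 t 36.8 j [-0.2   0.49  0.3   1.39  0.   -0.44]
go [-7.9 10.7  2. ] twist -0.02 pos [ 0.6039 -0.1244  0.1751] j6 -0.44 t 36.8 j [-0.2   0.49  0.3   1.39  0.   -0.44]
go [-7.8 12.4  3.7] twist -0.02 pos [ 0.6039 -0.1244  0.1751] j6 -0.44 t 36.8 j [-0.2   0.49  0.3   1.39  0.   -0.44]
go [-7.8 13.5  5.8] twist -0.02 pos [ 0.6039 -0.1244  0.1751] j6 -0.44 t 36.8 j [-0.2   0.49  0.3   1.39  0.   -0.44]
go [-7.8 14.   8.1] twist -0.02 pos [ 0.6039 -0.1244  0.1751] j6 -0.44 t 36.8 j [-0.2   0.49  0.3   1.39  0.   -0.44]
go [-7.8 14.   8.5] twist -0.02 pos [ 0.6039 -0.1244  0.1751] j6 -0.44 t 36.8 j [-0.2   0.49  0.3   1.39  0.   -0.44]
```

>>> send_rows(
  motion="1 -4 -0.5 0 0; 1 -8 -0.5 0 0; 1 -8 0 0.3 0; 1 -8 1.5 0.5 0; 1 -8 2.5 0.5 0",
)

```text
clock: 37.3
eef_pos: [0.6745, -0.08, 0.17]
tool_rot: [-0.12, 0.993, 0.0, -0.001]
ft_force: [-0.3, -0.9, -0.4]
grip_width: -0.0001
grasp_force: 0.5
```

>>> send_rows(
  motion="1 0 0.8 0 0; 1 0 1.8 0 0; 1 0 3 0 0; 1 0 4.5 0.1 0; 1 0 6 0.4 0",
)

```text
clock: 37.8
eef_pos: [0.6617, -0.023, 0.1671]
tool_rot: [-0.119, 0.993, 0.0, 0.001]
ft_force: [1.2, -1.8, 1.4]
grip_width: 0.0002
grasp_force: 0.5
```

>>> send_rows(
  motion="1 0 1.1 0.5 0; 1 0 2.2 1.1 0; 1 0 3 1.9 0; 1 0 3.9 2.8 0; 1 0 4.5 3.8 0",
)

```text
clock: 38.3
eef_pos: [0.651, 0.0206, 0.1274]
tool_rot: [-0.119, 0.993, 0.0, -0.0]
ft_force: [-0.1, 0.3, 1.8]
grip_width: 0.0004
grasp_force: 0.5
```

>>> send_rows(
  motion="1 0.1 0.5 1.1 0; 1 0.1 0.9 2.2 0; 1 0.1 1 3 0; 1 0.1 1 3.6 0; 1 0.1 1 3.9 0",
)

```text
clock: 38.8
eef_pos: [0.6474, 0.0289, 0.0885]
tool_rot: [-0.119, 0.993, 0.0, -0.001]
ft_force: [-2.8, 1.5, 12.4]
grip_width: 0.0002
grasp_force: 6.9
```

Run:
```python
from h import *
o=bot.get_obs(); print(o['ft_force'],o['eef_pos'])
```

```text
[-2.7633  1.4604 12.3924] [0.6474 0.0289 0.0885]
```

Pressing down gives 12 N at the shut height. One firmer push, then I'll back off and check.

>>> send_rows(
  motion="1 0 0 0.3 0; 1 0 0 0.4 0; 1 0 0 0.4 0; 1 0 0 0 0; 1 0 0 -3 0",
)

```text
clock: 39.3
eef_pos: [0.6452, 0.0285, 0.1159]
tool_rot: [-0.119, 0.993, 0.0, -0.004]
ft_force: [0.3, 0.5, 0.8]
grip_width: -0.0002
grasp_force: 0.0
```

>>> send_rows(
  motion="1 3 0 -5 0; 1 8 0 -8 0; 1 13 0 -8 0; 1 18 0 -8 0; 1 18 0 -8 0",
)

```text
clock: 39.8
eef_pos: [0.4678, -0.0145, 0.1996]
tool_rot: [-0.118, 0.993, -0.0, -0.001]
ft_force: [1.3, 0.4, 0.7]
grip_width: 0.0
grasp_force: 0.0
```

>>> send_rows(
  motion="1 5 -5 0 0; 1 9 -9 0 0; 1 9 -14 0 0; 1 9 -19 0 0; 1 9 -19 0 0",
)

```text
clock: 40.3
eef_pos: [0.4305, -0.2235, 0.1999]
tool_rot: [-0.117, 0.993, -0.001, 0.001]
ft_force: [-0.9, 0.2, -0.1]
grip_width: 0.0
grasp_force: 0.0
```

Run:
```python
from h import *
s=snap('top','t15.png'); q=snap('scene','s15.png')
for t in('pot','lid','lever_knob'):
  for b in boxes_of('top',t): print(t,round(b['conf'],2),np.round(b['rect']),ray('top',*b['rect'][:2],.12))
go(.60,-.20,.175)
a=cv2.resize(s[90:240,180:370],(475,375),interpolation=cv2.INTER_CUBIC); b=cv2.resize(q[110:270,150:290],(325,375),interpolation=cv2.INTER_CUBIC)
cv2.imwrite('pics/c15.png',np.hstack([a,b])[:,:,::-1])
```

```text
pot 0.96 [245. 158.  60.  78.] [0.6472 0.0348 0.12  ]
lid 0.62 [246. 146.  56.  50.] [0.6748 0.0321 0.12  ]
lever_knob 0.64 [349. 177.  15.  31.] [ 0.6045 -0.1905  0.12  ]
go [-17.   -2.2   2.4] twist 0 pos [ 0.4301 -0.2188  0.1992] j6 -0.71 t 40.5 j [-0.47  0.21 -0.04  1.33  0.   -0.71]
```

View pics/c15.png

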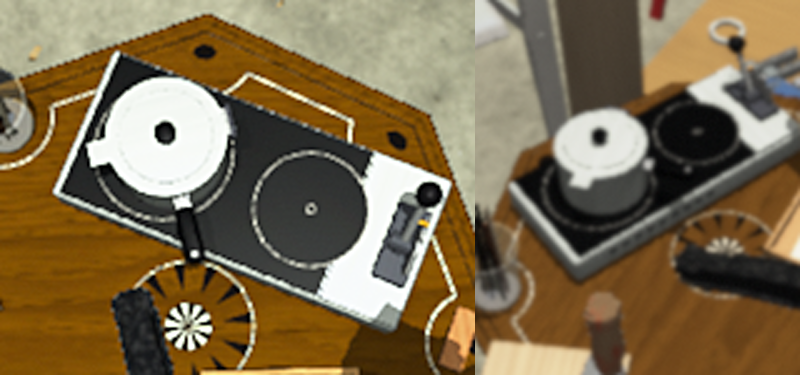

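The lid lies flat and shut (white disc at (165,137)), the pot stands on the large ring, and the lever knob is at (429,194). Now the lever: I'll go behind the knob and push it towards the hob's front.

Run:
```python
from h import *
k=ray('top',180+165/2.5,90+132/2.5,.138); print('pot axis by knob',k,'ring off',k[:2]-[.6815,.038])
go(.6588,-.2111,.2,2.75-1.5708)
```

```text
pot axis by knob [0.6768 0.0314 0.138 ] ring off [-0.0047 -0.0066]
go [-22.4  -4.6  -0.1] twist 0.63 pos [ 0.4301 -0.2188  0.1992] j6 -0.71 t 40.5 j [-0.47  0.21 -0.04  1.33  0.   -0.71]
```

>>> send_rows(
  motion="1 0 0 0 0.63; 1 0 0 0 0.63; 1 0 0 0 0.63; 1 0 0 0 0.63; 1 0 0 0 0.63",
)

```text
clock: 41.05
eef_pos: [0.4304, -0.2177, 0.1996]
tool_rot: [0.194, 0.981, 0.0, -0.0]
ft_force: [0.6, -0.6, 0.5]
grip_width: 0.0002
grasp_force: 0.0
```

Run:
```python
from h import *
go(.6588,-.2111,.2,2.75-1.5708)
```

```text
go [-20.9   9.3  -0. ] twist 0.0 pos [ 0.4304 -0.2177  0.1996] j6 -0.08 t 41.0 j [-0.47  0.21 -0.04  1.33  0.   -0.08]
```

>>> send_rows(
  motion="1 -21 9.3 0 0; 1 -21 9.3 0 0; 1 -21 9.3 0 0; 1 -21 9.3 0 0; 1 -21 9.3 0 0",
)

```text
clock: 41.55
eef_pos: [0.6629, -0.2113, 0.1984]
tool_rot: [0.192, 0.981, 0.0, 0.0]
ft_force: [0.8, -0.3, 0.2]
grip_width: -0.0003
grasp_force: 0.0
```

>>> send_rows(
  motion="1 0 0 0 0; 1 0 0 2 0; 1 0 0 6 0; 1 0 0 10 0; 1 0 0 11.6 0",
)

```text
clock: 42.05
eef_pos: [0.6561, -0.2116, 0.0789]
tool_rot: [0.193, 0.981, 0.0, -0.004]
ft_force: [-0.7, -0.3, -1.3]
grip_width: -0.0002
grasp_force: 0.0
```

```bash
cat >> h.py <<'E'
def hobxy():
    o=bot.get_obs(); d=np.array(o['eef_pos'])[:2]-[.6463,-.0448]; c,s=np.cos(-.391),np.sin(-.391)
    f=np.array(o['ft_force']); print('hob xy',d[0]*c+d[1]*s,-d[0]*s+d[1]*c,'z',o['eef_pos'][2],'F along hob x',f[0]*c+f[1]*s,f)
E
python3 - <<'E'
from h import *
hobxy(); go(.6588,-.2111,.083,2.75-1.5708)
E
```

```text
hob xy 0.07264009641058765 -0.15052330032343272 z 0.07892377121200436 F along hob x -0.539377163824268 [-0.6964 -0.2741 -1.313 ]
go [-0.2  0.2 -0.4] twist 0.0 pos [ 0.6561 -0.2116  0.0789] j6 0.08 t 42.0 j [-0.31  0.69  0.4   1.29 -0.    0.08]
```

>>> send_rows(
  motion="1 0.7 0 0 0; 1 1.4 0 0 0; 1 2.0 0 0 0; 1 2.5 0 0 0; 1 2.5 0 0 0",
)

```text
clock: 42.55
eef_pos: [0.6404, -0.2051, 0.0881]
tool_rot: [0.195, 0.981, -0.001, 0.005]
ft_force: [5.2, -1.6, 4.1]
grip_width: -0.0
grasp_force: 2.8
```

Run:
```python
from h import *
hobxy()
```

```text
hob xy 0.05558388305235379 -0.150418873122603 z 0.08812714925834467 F along hob x 5.443332098768023 [ 5.2208 -1.6178  4.1122]
```

>>> send_rows(
  motion="1 0.4 0 0 0; 1 0.8 0 0 0; 1 1.2 0 0 0; 1 1.2 0 0 0",
)

```text
clock: 42.95
eef_pos: [0.6247, -0.1989, 0.0841]
tool_rot: [0.195, 0.981, 0.0, -0.0]
ft_force: [-1.0, 0.2, 0.3]
grip_width: 0.0004
grasp_force: 0.0
```

Run:
```python
from h import *
hobxy(); vision.camera('top')
for b in boxes_of('top','lever_knob'): print(round(b['conf'],2),np.round(b['rect'],1))
```

```text
hob xy 0.03876012815008083 -0.15073439637622807 z 0.08412074312012852 F along hob x -0.9730733150937497 [-0.9629  0.2174  0.3355]
```

The resisting force vanished, so the lever snapped over the crest. I'll back off behind it, rise clear and check it.

>>> send_rows(
  motion="1 -1.5 0 0 0; 1 -3 0 -1 0; 1 -3 0 -6 0; 1 -3 0 -11 0; 1 -3 0 -12 0",
)

```text
clock: 43.55
eef_pos: [0.6558, -0.2116, 0.2102]
tool_rot: [0.195, 0.981, -0.001, 0.005]
ft_force: [-0.0, -1.0, 1.3]
grip_width: 0.0001
grasp_force: 0.0
```

>>> send_rows(
  motion="1 5 -1.5 0 0; 1 10 -3 0 0; 1 15 -5 0 0; 1 20 -7 0 0; 1 24 -8 0 0",
)

```text
clock: 44.05
eef_pos: [0.4015, -0.193, 0.2023]
tool_rot: [0.195, 0.981, 0.0, -0.001]
ft_force: [0.8, 0.2, 1.7]
grip_width: 0.0001
grasp_force: 0.0
```

Run:
```python
from h import *
s=snap('top','t16.png')
for t in('lever_knob','lid','pot','oak','pad','jar'):
  for b in boxes_of('top',t): print(t,round(b['conf'],2),np.round(b['rect'],1))
def hw(x,y,z):
    c,q=np.cos(-.391),np.sin(-.391); return [.6463+c*x-q*y,-.0448+q*x+c*y,z]
for a in(0,.25,.5,.75,1.0): print(a,np.round(proj('top',hw(.0017+.074*np.sin(.5-a),-.149,.058+.074*np.cos(.5-a))),1))
g=cv2.cvtColor(s,cv2.COLOR_RGB2GRAY); p=cv2.cvtColor(cv2.imread('pics/t15.png'),cv2.COLOR_BGR2GRAY)
print(g[160:206,335:362:1][::2,::2])
d=cv2.absdiff(g,p)[100:215,195:340]; ys,xs=np.nonzero(d>40); print('changed px in pot area',len(ys))
```

```text
lever_knob 0.54 [346.5 185.2  13.3  15.1]
oak 0.75 [309.1 262.1  34.1  17. ]
oak 0.47 [244.3 160.5  59.4  73.8]
pad 0.75 [274.8 261.2  21.8  19.9]
jar 0.8 [176.4 134.5  25.1  34. ]
0 [351.7 167.7]
0.25 [349.4 174.4]
0.5 [346.6 182. ]
0.75 [343.3 190. ]
1.0 [339.9 197.8]
[[247 247 248 247 247 247 247 250 255 240 155  51  76 151]
 [248 247 248 246 248 248 247 247 248 246 251 253 201  44]
 [247 248 248 247 248 247 247 248 246 245 245 247 246  67]
 [248 249 247 248 248 247 247 248 245 245 245 251 165  71]
 [248 248 247 249 248 247 248 248 245 245 246 253  80  79]
 [249 249 251 236 254 253 250 246 246 245 248 212  68  73]
 [249 255  29  95  89 151 249 254 250 246 254 118  79  76]
 [251 246  80 103  98 101  89  72 204 249 246  54  81  86]
 [255  43 103 106  97  79  79  93 111 242 190  91  75  80]
 [255  51 112  98  20  14  17   7 133 255  82  74  58  80]
 [179  55  45  39  16  22  40  17  88 238  72  87  88  79]
 [ 22  42  46  11  18  26  55  18  31 142  70  74  87  66]
 [ 32  46  45  24  14  17  18   6 131 171  70  78  79  64]
 [ 43  48  50  59  17   6   0 155 153 208  60  83  82  86]
 [ 54  32  40  46  83  30 227 253  91 133 168  79  84  89]
 [112  49  62  64  65 120 252 249  67  64 221  78  87  90]
 [110 114  92  79  29 170 240 137  81  75 247 109  79  80]
 [109 111 110  85  78 172 255  79  89  89 112 186  89  92]
 [111 110 111  34 157 228 222  84  93  91  82 226  75  92]
 [110 108 113  49 141 254 113  86  91  91  86 207 135  88]
 [114 109 110  99 178 253  69  86  85  84  87  54 232  78]
 [ 31  88 108  94 251 162  89  90  91  90  91  86 232  63]
 [255 227  37 119 255  78  83  87  90  88  87  84 115 200]]
changed px in pot area 50
```

The knob sits at about (346,182), and (346.6,182) is predicted for the middle notch. The pot and lid are unchanged and the arm is clear, so I'm handing in.

```bash
python3 -c "
from h import *
print(workorder.job_done())"
```

```text
the job is handed in; nothing more can be done
None
```

I handed the job in at about 44 s: the oak and pad are in the tray, all three wax bars are in the pot with the lid shut, the pot stands inside the large ring about 8 mm off centre (15 mm allowed), the lever was thrown last and sits in its middle notch, and the jar still stands; no verdict came back.

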